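# Add relay modules to a locked-off control panel

## Task

The control panel on the bench is switched on: turn its isolator off until the handle clicks over, slide the lock tab fully home against the handle, and only then fit the relay modules lying on the bench (three or four of them): slide each onto the open end of the rail and along it until it clicks into its place, filling the places side by side from the contactor outwards. With all of them clicked in and let go of, draw the lock tab fully back and turn the isolator on again until it clicks. Touch the modules only while the isolator is locked off, and leave the tools and fittings lying about where they are.

Things in the scene. Friction and masses are not known exactly. Their poses are not given: they have to be found in the camera images.
- panel: Bare aluminium mounting plate flat on the bench, fixed: 225 (x) x 383 (y) x 5 mm. Origin: centre of its underside, z up. Its y runs along the rail: isolator at the -y end, then contactor, rail, and at the +y end free plate for loading. Slotted wiring ducts, 26 mm wide, tops 47 mm above the bench, run along both long sides at x = +-96 mm.
- rail_end (a point): Tip of the steel rail's open end: on the plate's top face, on the rail's centre line, axes as the panel's. The rail: neck 20 mm wide, on it a lip 35 mm wide, underside 9.5 and top 12.5 mm above the plate. Its last 14 mm taper in plan (lip to about 25 mm, neck to about 11 mm wide at the tip), so a module a few mm off is led in.
- place1 (a point): Place 1 on the rail, next to the contactor (a 45 mm wide block, top 85 mm above the bench): point on the plate's top face, on the rail's centre line, axes as the panel's. A module's origin is here when it is in place. A sprung dome in the rail's top (5.5 mm above the lip, 4 to 10 N to press down) clicks into the pocket under the module.
- place2 (a point): Place 2: as place 1, 38 mm farther along panel +y, with its own dome. A module bound for place 1 rides over the domes of places 4, 3 and 2 (about 4 to 8 N to slide past each).
- place3 (a point): Place 3: as place 1, 76 mm farther along panel +y.
- place4 (a point): Place 4: as place 1, 114 mm farther along panel +y, nearest the rail's open end; filled only when there are four modules.
- bay (a point): Loading spot: on the plate's top face, on the rail's centre line, 43 mm beyond the rail's tip (79 mm along +y from place 4). A module stood on the plate here, its x across the rail, can be slid along panel -y onto the rail, its feet staying on the plate.
- relay_1: Grey relay module with aluminium foot (all alike, either way round), 190 g, upright on the bench; may be absent. 85 mm long (x), 36 wide (y), 73 high; origin: centre of its underside. Stepped: 85 mm long up to 45 mm high, above that a nose 45 mm long (x) x 36 (y). Grip the nose across its 45 mm, fingers above the shoulders: on the rail the neighbours then do not hinder.
- relay_2: Relay module as relay_1; may be absent. Underneath, along its y, runs a channel 40 mm wide and 14 mm high; two claws at its foot, 7.5 mm high, leave 26 mm between them and pass under the rail's lip. On the rail it stands on the plate with 2 mm play under the lip and 2.5 mm to either side.
- relay_3: Relay module as relay_1, with the channel of relay_2; may be absent.
- relay_4: Relay module as relay_1, with the channel of relay_2; may be absent.
- handle (a joint): Isolator handle, rad, about a vertical axis: 0 = OFF (bar along panel x, across the rail), 1.571 = ON (bar along panel y); grows clockwise seen from above. A spring detent holds it at either end: it resists with up to 0.16 N m, tips over half way (0.785) and, let go beyond that, springs on to the end by itself.
- handle_grip (a point): On the handle's axis, 9 mm below the top of its black bar grip (50 mm long, 14 wide, 30 high; foot 63, top 93 mm above the bench). x along the bar, to the end with the white mark. Beneath: a collar of radius 18.5 mm and a flat steel cam sector of radius 36 mm on the grey isolator housing (132 x 68 mm, top 55 mm above the bench).
- lock (a joint): Lock slide of the isolator, m: 0 = fully drawn back, 0.018 = fully home (its bolt then stands in the way of the handle's cam sector, so the handle cannot be turned on). Slides along panel x, growing towards the handle (panel -x); stays where it is left (2 N of friction); goes home only while the handle is OFF.
- lock_tab (a point): Middle of the lock slide's black tab, an upright block 12 mm (panel x) x 26 (panel y) x 24 high, top 12 mm above this point (85 mm above the bench). 62 mm from the handle's axis in panel +x when drawn back, 44 mm when home. Push it, or pinch it across its 26 mm.
- screwdriver: Screwdriver lying on the bench; not part of the job, leave it (origin: under its middle).
- spanner: Open-ended spanner lying on the bench; not part of the job, leave it (origin: under its middle).
- adaptor: Steel hydraulic hex adaptor standing on end, 46 mm high; not part of the job, leave it (origin: under its middle).
- union_nut: Steel union nut, 20 mm high; not part of the job, leave it (origin: under its middle).
- gauge: Round pressure gauge lying face up, 64 mm across, 28 mm high; not part of the job, leave it (origin: under its middle).
- tape_roll: Roll of black tape lying flat, 64 mm across; not part of the job, leave it (origin: under its middle).
- indicator: Black hand-held digital indicator, 80 x 130 x 34 mm; not part of the job, leave it (origin: under its middle).
- cutters: Side cutters lying on the bench, 150 mm long; not part of the job, leave it (origin: under its middle).

How it is judged (in metres and radians):
On the way, in this order (a step that is already met when the one before it is completed fails the run):
1. the isolator is off, clicked over (value of joint handle below 0.12 rad), for 0.2 s.
2. the lock tab is home with the isolator off (value of joint handle below 0.12 rad and value of joint lock above 0.015 m), for 0.2 s.
3. every module is clicked into its place on the rail, filled from the contactor outwards, while locked off (value of joint lock above 0.015 m and ((horizontal distance between relay_1 and place1 below 0.005 m and z of relay_1 in the frame of place1 below 0.004 m) or (horizontal distance between relay_1 and place2 below 0.005 m and z of relay_1 in the frame of place2 below 0.004 m) or (horizontal distance between relay_1 and place3 below 0.005 m and z of relay_1 in the frame of place3 below 0.004 m) or (horizontal distance between relay_1 and place4 below 0.005 m and z of relay_1 in the frame of place4 below 0.004 m)) and ((horizontal distance between relay_2 and place1 below 0.005 m and z of relay_2 in the frame of place1 below 0.004 m) or (horizontal distance between relay_2 and place2 below 0.005 m and z of relay_2 in the frame of place2 below 0.004 m) or (horizontal distance between relay_2 and place3 below 0.005 m and z of relay_2 in the frame of place3 below 0.004 m) or (horizontal distance between relay_2 and place4 below 0.005 m and z of relay_2 in the frame of place4 below 0.004 m)) and ((horizontal distance between relay_3 and place1 below 0.005 m and z of relay_3 in the frame of place1 below 0.004 m) or (horizontal distance between relay_3 and place2 below 0.005 m and z of relay_3 in the frame of place2 below 0.004 m) or (horizontal distance between relay_3 and place3 below 0.005 m and z of relay_3 in the frame of place3 below 0.004 m) or (horizontal distance between relay_3 and place4 below 0.005 m and z of relay_3 in the frame of place4 below 0.004 m)) and ((horizontal distance between relay_4 and place1 below 0.005 m and z of relay_4 in the frame of place1 below 0.004 m) or (horizontal distance between relay_4 and place2 below 0.005 m and z of relay_4 in the frame of place2 below 0.004 m) or (horizontal distance between relay_4 and place3 below 0.005 m and z of relay_4 in the frame of place3 below 0.004 m) or (horizontal distance between relay_4 and place4 below 0.005 m and z of relay_4 in the frame of place4 below 0.004 m)) and ((horizontal distance between relay_1 and place1 below 0.005 m and z of relay_1 in the frame of place1 below 0.004 m) or (horizontal distance between relay_2 and place1 below 0.005 m and z of relay_2 in the frame of place1 below 0.004 m) or (horizontal distance between relay_3 and place1 below 0.005 m and z of relay_3 in the frame of place1 below 0.004 m) or (horizontal distance between relay_4 and place1 below 0.005 m and z of relay_4 in the frame of place1 below 0.004 m)) and ((horizontal distance between relay_1 and place2 below 0.005 m and z of relay_1 in the frame of place2 below 0.004 m) or (horizontal distance between relay_2 and place2 below 0.005 m and z of relay_2 in the frame of place2 below 0.004 m) or (horizontal distance between relay_3 and place2 below 0.005 m and z of relay_3 in the frame of place2 below 0.004 m) or (horizontal distance between relay_4 and place2 below 0.005 m and z of relay_4 in the frame of place2 below 0.004 m)) and ((horizontal distance between relay_1 and place3 below 0.005 m and z of relay_1 in the frame of place3 below 0.004 m) or (horizontal distance between relay_2 and place3 below 0.005 m and z of relay_2 in the frame of place3 below 0.004 m) or (horizontal distance between relay_3 and place3 below 0.005 m and z of relay_3 in the frame of place3 below 0.004 m) or (horizontal distance between relay_4 and place3 below 0.005 m and z of relay_4 in the frame of place3 below 0.004 m))), for 0.3 s.
4. the lock tab is drawn back, modules in place (value of joint lock below 0.004 m and ((horizontal distance between relay_1 and place1 below 0.005 m and z of relay_1 in the frame of place1 below 0.004 m) or (horizontal distance between relay_1 and place2 below 0.005 m and z of relay_1 in the frame of place2 below 0.004 m) or (horizontal distance between relay_1 and place3 below 0.005 m and z of relay_1 in the frame of place3 below 0.004 m) or (horizontal distance between relay_1 and place4 below 0.005 m and z of relay_1 in the frame of place4 below 0.004 m)) and ((horizontal distance between relay_2 and place1 below 0.005 m and z of relay_2 in the frame of place1 below 0.004 m) or (horizontal distance between relay_2 and place2 below 0.005 m and z of relay_2 in the frame of place2 below 0.004 m) or (horizontal distance between relay_2 and place3 below 0.005 m and z of relay_2 in the frame of place3 below 0.004 m) or (horizontal distance between relay_2 and place4 below 0.005 m and z of relay_2 in the frame of place4 below 0.004 m)) and ((horizontal distance between relay_3 and place1 below 0.005 m and z of relay_3 in the frame of place1 below 0.004 m) or (horizontal distance between relay_3 and place2 below 0.005 m and z of relay_3 in the frame of place2 below 0.004 m) or (horizontal distance between relay_3 and place3 below 0.005 m and z of relay_3 in the frame of place3 below 0.004 m) or (horizontal distance between relay_3 and place4 below 0.005 m and z of relay_3 in the frame of place4 below 0.004 m)) and ((horizontal distance between relay_4 and place1 below 0.005 m and z of relay_4 in the frame of place1 below 0.004 m) or (horizontal distance between relay_4 and place2 below 0.005 m and z of relay_4 in the frame of place2 below 0.004 m) or (horizontal distance between relay_4 and place3 below 0.005 m and z of relay_4 in the frame of place3 below 0.004 m) or (horizontal distance between relay_4 and place4 below 0.005 m and z of relay_4 in the frame of place4 below 0.004 m)) and ((horizontal distance between relay_1 and place1 below 0.005 m and z of relay_1 in the frame of place1 below 0.004 m) or (horizontal distance between relay_2 and place1 below 0.005 m and z of relay_2 in the frame of place1 below 0.004 m) or (horizontal distance between relay_3 and place1 below 0.005 m and z of relay_3 in the frame of place1 below 0.004 m) or (horizontal distance between relay_4 and place1 below 0.005 m and z of relay_4 in the frame of place1 below 0.004 m)) and ((horizontal distance between relay_1 and place2 below 0.005 m and z of relay_1 in the frame of place2 below 0.004 m) or (horizontal distance between relay_2 and place2 below 0.005 m and z of relay_2 in the frame of place2 below 0.004 m) or (horizontal distance between relay_3 and place2 below 0.005 m and z of relay_3 in the frame of place2 below 0.004 m) or (horizontal distance between relay_4 and place2 below 0.005 m and z of relay_4 in the frame of place2 below 0.004 m)) and ((horizontal distance between relay_1 and place3 below 0.005 m and z of relay_1 in the frame of place3 below 0.004 m) or (horizontal distance between relay_2 and place3 below 0.005 m and z of relay_2 in the frame of place3 below 0.004 m) or (horizontal distance between relay_3 and place3 below 0.005 m and z of relay_3 in the frame of place3 below 0.004 m) or (horizontal distance between relay_4 and place3 below 0.005 m and z of relay_4 in the frame of place3 below 0.004 m))), for 0.2 s.
5. the isolator is on, clicked over (value of joint handle above 1.45 rad), for 0.2 s.
At the end, for the whole second after the job is handed in: The isolator is on (handle over 1.45 rad), the lock tab is drawn back (under 4 mm), and every module present is at rest in a place on the rail (within 5 mm of it in plan, standing on the plate within 4 mm), places 1 to 3 all taken (all of step 4 and value of joint handle above 1.45 rad and linear speed of each of relay_1, relay_2, relay_3, relay_4 below 0.02 m/s); the robot touches nothing.
It fails at once if a module is handled while the isolator is not locked off (value of joint lock below 0.013 m and (contact force between the fingers and relay_1 above 1 N or contact force between the fingers and relay_2 above 1 N or contact force between the fingers and relay_3 above 1 N or contact force between the fingers and relay_4 above 1 N)).
It fails at once if a tool or fitting lying about is moved by more than 4 cm (distance of any of screwdriver, spanner, adaptor, union_nut, gauge, tape_roll, indicator, cutters from where it was at the start of the episode above 0.04 m).
Of relay_1, relay_2, relay_3, relay_4 only 3 to 4 are there at a start; the rules pass over those that are not, and their reading is None.
At some moment in a run one of relay_1, relay_2, relay_3, relay_4 may be knocked a few centimetres aside while the robot is not near it.
Once in a run the grip may slacken for a moment while it holds something.
It also fails if it takes over 210 s, if anything falls off the work surface, if the arm or the gripper's body presses on something with over 40 N, if the wrist force passes 120 N, or if a joint passes its speed limit or range.

## Robot

A 6-joint arm with a two-finger parallel gripper is mounted at the origin on the work surface. World frame = base frame: x ahead of the robot, y to its left, z up, the work surface at z = 0. Lengths are in mm, angles in rad, forces in N, time in s.
With the tool pointing down it reaches from about 350 to 975 mm from the base axis. Payload 7.1 kg.
Tool frame: the origin (TCP) lies between the finger pads; the fingertips stand 8 mm ahead of it and the grasp point (between the pads) lies 11 mm behind it; x points along the fingers, y is the direction in which the jaws open and shut, and the axes are right-handed (so a half turn about x gives the same grasp; the last joint's range is limited). The gripper opens to 88 mm and grips with 3 to 60 N. Pads are 20 mm wide; open, the fingers measure 115 mm over their backs; the gripper's body (75 mm by 178 mm) begins 61 mm behind the grasp point.
Start: joints at [-1.361, 0.423, 1.63, -0, 1.089, -0.019], TCP at [141.775, -608.691, 230.675] pointing down, gripper open.
Joint ranges: [-3, 3], [-0.9, 2.11], [0.09, 2.58], [-1.31, 4.45], [0.11, 2.69], [-2.54, 2.54]. Speed limits (rad/s): [2.39, 2.39, 3.01, 3.14, 3.14, 3.14].

## Interface

Orientations are given as a rotation vector (axis times angle).
In Python, from workcell import ctrl gives the robot as it stands.
- The arm moves only by the tool apply_moves, never from a script. Its argument "increments" is a list of rows, each an object with "gripper": the opening in per cent of the stroke, from 0 (shut) to 100 (fully open); "delta_pos": the shift along the tool's x, y, z in cm, a list of three; "dr": the turn, a rotation vector about the tool's x, y, z in rad, a list of three. In form: [{"gripper": gripper, "delta_pos": [dx, dy, dz], "dr": [ax, ay, az]}, ...]. A call has exactly 5 rows; each row shifts and turns the commanded pose from where the row before left it, along the tool's axes as they then stand; what a row does not reach is not made up. A row lasts 1/12 s, in which the tool goes at most 41.7 mm and 7.16 degrees, less where a joint would pass 70% of its speed; a pose out of reach is approached as far as the arm can. A call with a gripper value outside its range is refused whole. The fingers move at their own pace and stop on an object; the grip force is fixed at half the most. Time passes only in rows, so rows that do not move let the fingers close, or fill a call up. It gives the time, the measured TCP pose, the force and the opening at its end, in the units of the state.
- ctrl.get_obs(): the state, without advancing time (a new reading comes with each control period).
- ctrl.get_image(name): name is "scene" or "top"; returns a dict with "img" (384x512x3 uint8, red, green, blue), "range_z" (384x512 float32, mm along the optical axis (not along the pixel's ray), 0 where there is no reading), "mtx" (3x3 intrinsics, pixels), "rvec" (rotation vector, rad) and "tvec" (3), from world to camera coordinates, as OpenCV has them. Camera axes: x right, y down, z forward; pixel columns grow to the right and rows downward; lengths in mm; the calibration is good to about 2 mm. A picture is of the moment at which its call begins.
- ctrl.close_job(): hands the job in, once; it reports no verdict.
The state is a dict: "t": time; "qpos": joint angles; "qvel": joint speeds; "joint_torque": joint torques, N m; "ee_pos": TCP position; "orientation": TCP orientation; "ft_force": force on the tool from outside, world axes, zero at the start; "moment": the same for the moment, N m; "width": finger opening in mm.
Only numpy, scipy, OpenCV 4.12 (cv2) and the standard library are available. Lean on these libraries where they do the work, as an engineer would, in place of code of your own. Each camera call takes 0.05 s, during which the arm holds its last target. There are 200 camera calls.

## Working session

There is one attempt and no reset: what is moved stays moved. The work goes in short steps, Python scripts to look and compute and a tool call to move; the robot and the scene stay as the last step left them, time stands still between calls to the robot, and variables do not carry over. Pictures are saved under pics/ and viewed, about 12 in all and at most 16, crops included, and the job is handed in when it is done.

Besides the shell and the picture viewer there is one more tool, called by a JSON object that holds its "fn" and its "kwargs". apply_moves: Moves the arm, as the interface text tells. Its arguments: {"type":"object","properties":{"increments":{"type":"array","items":{"type":"object","properties":{"gripper":{"type":"number"},"delta_pos":{"type":"array","items":{"type":"number"}},"dr":{"type":"array","items":{"type":"number"}}}}}},"required":["increments"]}

```bash
mkdir -p pics; ls; python3 - <<'E'
from workcell import ctrl
import cv2,numpy as np
o=ctrl.get_obs();print(o)
for n in("scene","top"):
    d=ctrl.get_image(n);cv2.imwrite(f"pics/{n}0.png",cv2.cvtColor(d["img"],cv2.COLOR_RGB2BGR));np.savez(f"{n}0.npz",**d)
    R=cv2.Rodrigues(np.array(d["rvec"]))[0];print(n,d["mtx"],R,-R.T@np.array(d["tvec"]).ravel())
E
```

```text
pics
{'t': 0.0, 'qpos': array([-1.36099687e+00,  4.23872165e-01,  1.63069817e+00, -2.11607575e-06,
        1.08862507e+00, -1.90086912e-02]), 'qvel': array([-2.67016017e-03,  8.30487085e-04, -2.18082821e-04, -2.54506782e-05,
       -4.27331509e-04,  7.70645364e-06]), 'joint_torque': array([ 9.06622827e-04, -5.44615209e+01, -2.73660582e+01,  6.45204051e-02,
        2.27698224e-02, -1.35152322e-04]), 'ee_pos': array([ 141.66263109, -608.15631969,  229.87893652]), 'orientation': array([ 2.1007784 ,  0.24309831, -2.10110519]), 'ft_force': array([1.02924022, 0.55292237, 0.07578613]), 'moment': array([ 0.02315657, -0.06301124, -0.01723794]), 'width': 88.15541587110798}
scene [[498.21831084   0.         252.16850786]
 [  0.         498.21831084 199.25839004]
 [  0.           0.           1.        ]] [[-0.37342433  0.92765958 -0.00140186]
 [ 0.79811262  0.32050492 -0.51018903]
 [-0.47283244 -0.19163584 -0.86006115]] [1209.91442748  262.66488908 1220.95821514]
top [[383.08828636   0.         259.67035826]
 [  0.         383.08828636 184.64268617]
 [  0.           0.           1.        ]] [[ 0.02129123 -0.99976033 -0.00509532]
 [-0.98683147 -0.02019797 -0.16048578]
 [ 0.1603444   0.00844516 -0.987025  ]] [ 4.00706429e+02 -3.14923333e-01  1.12959474e+03]
```

```bash
ls pics
```

```text
scene0.png
top0.png
```

View pics/top0.png

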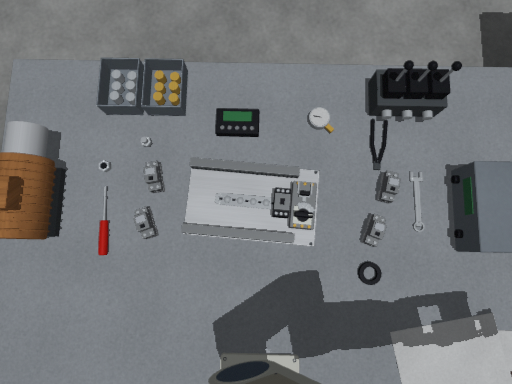

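View pics/scene0.png

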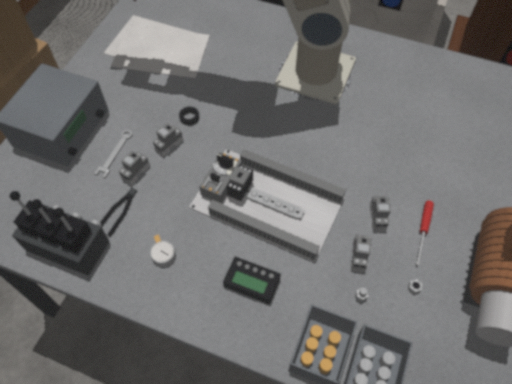

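The top view shows the panel at about (250,200), with the isolator at its right end (303,205) and the tab at (305,187). The rail's open end is on the left. There are four modules, at (153,177), (145,222), (390,187) and (374,230). The scene view agrees.

```bash
cat > h.py <<'E'
import cv2,numpy as np
from workcell import ctrl
from scipy.spatial.transform import Rotation as Ro
def snap(n): 
    d=ctrl.get_image(n); d["cam"]=n; return d
def cloud(d):
    z=d["range_z"].astype(float);K=d["mtx"];R=cv2.Rodrigues(np.array(d["rvec"]))[0];t=np.array(d["tvec"]).ravel()
    v,u=np.mgrid[:z.shape[0],:z.shape[1]]
    P=np.stack([(u-K[0,2])/K[0,0]*z,(v-K[1,2])/K[1,1]*z,z],-1)
    W=(P-t)@R; W[z==0]=np.nan
    return W
def proj(d,P): return cv2.projectPoints(np.array(P,float).reshape(-1,1,3),np.array(d["rvec"]),np.array(d["tvec"]),d["mtx"],None)[0][:,0]
def ray(d,uv,h):
    R=cv2.Rodrigues(np.array(d["rvec"]))[0];C=-R.T@np.array(d["tvec"]).ravel()
    uv=np.atleast_2d(uv);K=d["mtx"];D=np.c_[(uv[:,0]-K[0,2])/K[0,0],(uv[:,1]-K[1,2])/K[1,1],np.ones(len(uv))]@R
    return C+D*((h-C[2])/D[:,2])[:,None]
def blobs(W,lo,hi,box,minpts=8,gap=6):
    """clusters of cloud points in a height band; returns centre, pca angle, extents"""
    p=W.reshape(-1,3);b=box
    p=p[(p[:,2]>lo)&(p[:,2]<hi)&(p[:,0]>b[0])&(p[:,0]<b[1])&(p[:,1]>b[2])&(p[:,1]<b[3])]
    if len(p)<minpts: return []
    m=np.zeros((int((b[1]-b[0])/2)+2,int((b[3]-b[2])/2)+2),np.uint8)
    ij=((p[:,:2]-[b[0],b[2]])/2).astype(int);m[ij[:,0],ij[:,1]]=1
    m=cv2.dilate(m,np.ones((3,3)));n,l=cv2.connectedComponents(m);L=l[ij[:,0],ij[:,1]];out=[]
    for k in range(1,n):
        q=p[L==k]
        if len(q)<minpts: continue
        r=cv2.minAreaRect(q[:,:2].astype(np.float32));out.append((len(q),np.round(r[0],1),np.round(r[1],1),round(r[2],1),round(float(np.median(q[:,2])),1)))
    return out
E
python3 - <<'E'
from h import *
for n in("top","scene"):
    d=dict(np.load(n+"0.npz"));W=cloud(d);print(n)
    i=(slice(None),slice(None))
    for nm,lo,hi in(("nose/grip",60,110),("shoulder/duct",40,52),("plate",3,9)):
        print(nm)
        for b in blobs(W,lo,hi,(200,640,-450,420)): print("  ",b)
    im=d["img"]
    if n=="top": c=im[140:260,170:335]
    else: c=im[130:260,180:360]
    cv2.imwrite(f"pics/c_{n}.png",cv2.cvtColor(cv2.resize(c,None,fx=4,fy=4,interpolation=cv2.INTER_CUBIC),cv2.COLOR_RGB2BGR))
E
```

```text
top
nose/grip
   (236, array([ 455.7, -317.3]), array([36.6, 45.4]), 69.6, 74.1)
   (236, array([463.1, 333.7]), array([45.2, 36.4]), 21.8, 73.9)
   (399, array([ 524.4, -115.9]), array([ 58.1, 115.7]), 87.9, 64.9)
   (464, array([526.5, -52.3]), array([44.9, 80.5]), 85.1, 83.0)
   (233, array([ 582. , -361.6]), array([36.6, 45.8]), 79.3, 73.8)
   (228, array([597.7, 317.5]), array([45.3, 37.8]), 11.4, 73.7)
shoulder/duct
   (190, array([ 455.7, -317.4]), array([36.5, 84.5]), 69.5, 45.8)
   (1045, array([438.9,  68.9]), array([317.7,  26.5]), 85.8, 47.7)
   (184, array([463.2, 333.4]), array([85.2, 36.3]), 21.3, 45.9)
   (9, array([461.6, -81.5]), array([21.6,  8.9]), 48.8, 48.3)
   (104, array([ 550.6, -354.7]), array([37.5, 24.8]), 68.0, 45.8)
   (9, array([560. , -87.2]), array([35.2,  7.6]), 23.3, 51.5)
   (161, array([598.1, 317.5]), array([85.9, 36. ]), 11.4, 45.8)
   (72, array([ 607.8, -357.7]), array([30.3, 61.8]), 38.4, 46.3)
   (842, array([629.2,  54.9]), array([317.3,  27.3]), 86.3, 47.6)
plate
   (21, array([ 223.3, -382.3]), array([30.9, 48.6]), 20.8, 4.1)
   (21, arra
[... 10501 characters left out ...]
  (70, array([595.6, 388.5]), array([38.2, 92.5]), 64.2, 4.2)
   (13, array([ 576. , -334.7]), array([27.7,  8.8]), 29.4, 4.8)
   (17, array([ 576.9, -199.1]), array([26.3, 37.2]), 57.8, 4.1)
   (16, array([586.3, 351.2]), array([38.8, 16.2]), 10.7, 4.7)
   (226, array([ 613., -133.]), array([93. , 60.7]), 71.1, 5.5)
   (11, array([598.7, 236.3]), array([15.6, 25.7]), 36.7, 4.5)
   (31, array([617.5, 263.1]), array([41.7, 21.5]), 17.3, 3.7)
   (8, array([ 616.1, -241.7]), array([22.1,  9.7]), 17.1, 4.0)
   (10, array([ 626.2, -351.3]), array([22.3, 15.5]), 7.2, 5.7)
   (13, array([629.7, 295.2]), array([24.5, 13. ]), 60.4, 4.0)
   (48, array([637.8, -30.6]), array([104.8,   6.5]), 85.7, 6.1)
```

View pics/c_top.png

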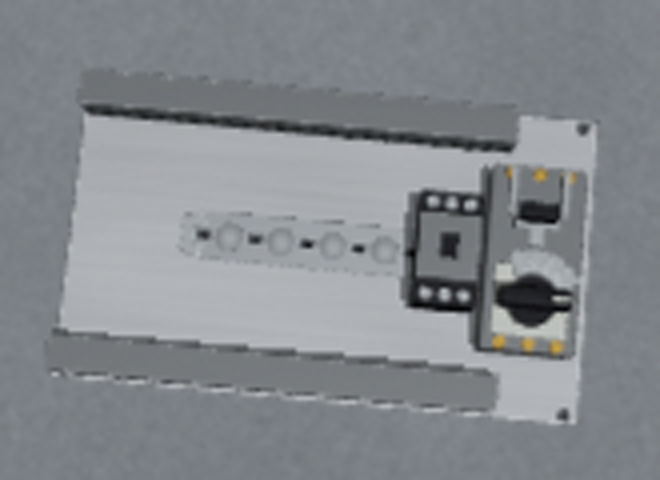

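The crop shows the four domes along the rail at crop x=230 to 384. The handle bar lies along the rail with its white mark on the right, so it is ON. The tab is drawn back at (540,210).

```bash
cat >> h.py <<'E'
YAW=np.deg2rad(-4.15)
ex=np.array([np.cos(YAW),np.sin(YAW)]);ey=np.array([-ex[1],ex[0]])
E
python3 - <<'E'
from h import *
t=dict(np.load("top0.npz"));s=dict(np.load("scene0.npz"))
R=Ro.from_rotvec(ctrl.get_obs()["orientation"]).as_matrix();print(R.round(3))
dom=np.array([[230,238],[281,243],[332,246],[384,250]])/4.+np.array([170,140])-0.375
O=np.array([534.8,62.9])
D=ray(t,dom,23)[:,:2];print("domes",D.round(1)); print("panel xy",np.c_[(D-O)@ex,(D-O)@ey].round(1))
print("dome px in scene",proj(s,np.c_[D,[23]*4]).round(1))
for n,d in(("top",t),("scene",s)):
    W=cloud(d)
    for nm,lo,hi in(("handle",88,97),("tab/contactor",80,88)):
        for b in blobs(W,lo,hi,(440,620,-170,0)):
            c=b[1]-O; print(n,nm,b,"panel",round(c@ex,1),round(c@ey,1))
    p=W.reshape(-1,3)[np.isfinite(W.reshape(-1,3)[:,0])];c=p[:,:2]-O;X=c@ex;Y=c@ey
    m=(p[:,2]>78)&(p[:,2]<90)&(X>20)&(X<80)&(Y>-200)&(Y<-137);print("tab",m.sum(),X[m].min(),X[m].max(),Y[m].min(),Y[m].max(),np.median(p[m,2]))
    for lo,hi in((52,58),(80,88)):
        m=(p[:,2]>lo)&(p[:,2]<hi)&(abs(X)<80)&(Y>-210)&(Y<-80);print(lo,X[m].min(),X[m].max(),Y[m].min(),Y[m].max())
E
```

```text
[[-0.     0.227 -0.974]
 [ 0.001 -0.974 -0.227]
 [-1.    -0.001 -0.   ]]
domes [[535.9 102.9]
 [533.   65.7]
 [531.5  28.6]
 [529.4  -9.2]]
panel xy [[ -1.8  40. ]
 [ -2.    2.7]
 [ -0.8 -34.5]
 [ -0.2 -72.3]]
dome px in scene [[290.2 207.2]
 [277.9 202. ]
 [265.7 197.4]
 [253.4 192.5]]
top handle (89, array([ 491.9, -111.7]), array([47.2, 13.8]), 84.6, 93.0) panel -30.2 -177.2
top handle (25, array([518.1, -52.4]), array([25.7, 24. ]), 55.1, 89.0) panel -8.3 -116.2
top tab/contactor (219, array([526.4, -52.6]), array([42.7, 46.3]), 85.5, 85.5) panel -0.0 -115.8
top tab/contactor (39, array([ 552.5, -115.1]), array([11.4, 24.8]), 0.8, 85.4) panel 30.5 -176.3
tab 45 21.733070811994455 36.14853336873528 -188.95204165981886 -137.28550890039162 85.401385962401
52 -66.09230065547193 65.68568323929398 -209.99995040139038 -93.37197617025073
80 -37.15378501202035 36.14853336873528 -196.09713201346258 -94.49410733546198
scene handle (82, array([ 493.7, -109.7]), array([49.7, 17.2]), 85.4, 91.4) panel -28.5 -175.1
scene handle (16, array([520.2, -53.5]), array([33.4, 17.3]), 18.2, 88.5) panel -6.1 -117.2
scene tab/contactor (27, array([ 498.5, -106.6]), array([ 5.9, 45.2]), 1.2, 83.7) panel -23.9 -171.7
scene tab/contactor (202, array([527.1, -50.6]), array([43.3, 48.4]), 84.0, 84.4) panel 0.5 -113.8
scene tab/contactor (35, array([ 552.8, -114.3]), array([25.4, 13.1]), 85.5, 83.6) panel 30.8 -175.4
tab 42 24.236044520509147 37.9422362356759 -188.0611574218449 -162.34631167730686 83.45319605525972
52 -79.67175862541617 66.60101055254779 -208.25731942665976 -89.3022999890154
80 -28.986876206319216 37.34596512316448 -194.42239113127704 -91.55731121357809
```

{"fn": "apply_moves", "kwargs": {"increments": [{"gripper": 45, "delta_pos": [0, 0, 0], "dr": [-0.1155, 0, 0]}, {"gripper": 45, "delta_pos": [0, 0, 0], "dr": [-0.1155, 0, 0]}, {"gripper": 45, "delta_pos": [0, 0, 0], "dr": [-0.1155, 0, 0]}, {"gripper": 45, "delta_pos": [0, 0, 0], "dr": [-0.1155, 0, 0]}, {"gripper": 45, "delta_pos": [0, 0, 0], "dr": [-0.1155, 0, 0]}]}}

```text
t: 0.52
ee_pos: [141.7, -608.4, 230.2]
orientation: [1.743, 0.75, -1.743]
ft_force: [0.4, 0.3, -0.7]
width: 58.0
```

{"fn": "apply_moves", "kwargs": {"increments": [{"gripper": 45, "delta_pos": [0, 0, 0], "dr": [-0.1155, 0, 0]}, {"gripper": 45, "delta_pos": [0, 0, 0], "dr": [-0.1155, 0, 0]}, {"gripper": 45, "delta_pos": [0, 0, 0], "dr": [-0.1155, 0, 0]}, {"gripper": 45, "delta_pos": [0, 0, 0], "dr": [-0.1155, 0, 0]}, {"gripper": 45, "delta_pos": [0, 0, 0], "dr": [-0.1155, 0, 0]}]}}

```text
t: 0.93
ee_pos: [141.7, -608.4, 230.2]
orientation: [1.342, 1.119, -1.341]
ft_force: [0.1, 0.5, 0.1]
width: 39.4
```

{"fn": "apply_moves", "kwargs": {"increments": [{"gripper": 45, "delta_pos": [0, 0, 0], "dr": [-0.1155, 0, 0]}, {"gripper": 45, "delta_pos": [0.3, 1.65, -2.745], "dr": [0, 0, 0]}, {"gripper": 45, "delta_pos": [0.3, 1.65, -2.745], "dr": [0, 0, 0]}, {"gripper": 45, "delta_pos": [0.3, 1.65, -2.745], "dr": [0, 0, 0]}, {"gripper": 45, "delta_pos": [0.3, 1.65, -2.745], "dr": [0, 0, 0]}]}}

```text
t: 1.35
ee_pos: [215.8, -502.5, 218.1]
orientation: [1.263, 1.175, -1.262]
ft_force: [0.2, 0.4, 1.2]
width: 39.2
```

{"fn": "apply_moves", "kwargs": {"increments": [{"gripper": 45, "delta_pos": [0.3, 1.65, -2.745], "dr": [0, 0, 0]}, {"gripper": 45, "delta_pos": [0.3, 1.65, -2.745], "dr": [0, 0, 0]}, {"gripper": 45, "delta_pos": [0.3, 1.65, -2.745], "dr": [0, 0, 0]}, {"gripper": 45, "delta_pos": [0.3, 1.65, -2.745], "dr": [0, 0, 0]}, {"gripper": 45, "delta_pos": [0.3, 1.65, -2.745], "dr": [0, 0, 0]}]}}

```text
t: 1.77
ee_pos: [308.0, -371.4, 203.4]
orientation: [1.262, 1.175, -1.262]
ft_force: [-0.1, 0.3, 0.4]
width: 39.5
```

{"fn": "apply_moves", "kwargs": {"increments": [{"gripper": 45, "delta_pos": [0.3, 1.65, -2.745], "dr": [0, 0, 0]}, {"gripper": 45, "delta_pos": [0.3, 1.65, -2.745], "dr": [0, 0, 0]}, {"gripper": 45, "delta_pos": [0.3, 1.65, -2.745], "dr": [0, 0, 0]}, {"gripper": 45, "delta_pos": [0.3, 1.65, -2.745], "dr": [0, 0, 0]}, {"gripper": 45, "delta_pos": [0.3, 1.65, -2.745], "dr": [0, 0, 0]}]}}

```text
t: 2.18
ee_pos: [400.1, -240.4, 188.4]
orientation: [1.262, 1.175, -1.262]
ft_force: [0.8, 0.2, -0.5]
width: 39.6
```

{"fn": "apply_moves", "kwargs": {"increments": [{"gripper": 45, "delta_pos": [0.3, 1.65, -2.745], "dr": [0, 0, 0]}, {"gripper": 45, "delta_pos": [0.3, 1.65, -2.745], "dr": [0, 0, 0]}, {"gripper": 45, "delta_pos": [0.3, 1.65, -2.745], "dr": [0, 0, 0]}, {"gripper": 45, "delta_pos": [0.3, 1.65, -2.745], "dr": [0, 0, 0]}, {"gripper": 45, "delta_pos": [0.3, 1.65, -2.745], "dr": [0, 0, 0]}]}}

```text
t: 2.6
ee_pos: [492.3, -109.3, 173.4]
orientation: [1.261, 1.175, -1.262]
ft_force: [-0.1, 0.0, -0.1]
width: 39.6
```

```bash
cat >> h.py <<'E'
O=np.array([534.8,62.9])
def P(x,y,z): return np.r_[O+x*ex+y*ey,z]
def state():
    o=ctrl.get_obs();R=Ro.from_rotvec(o["orientation"]).as_matrix();p=o["ee_pos"];c=p[:2]-O
    print("t%.1f"%o["t"],"p",p.round(1),"panel",(c@ex).round(1),(c@ey).round(1),"jawdeg %.1f tilt %.2f,%.2f"%(np.degrees(np.arctan2(R[1,1],R[0,1])),R[0,0]*57,R[1,0]*57),"F",o["ft_force"].round(1),"w %.1f"%o["width"],"q6 %.2f"%o["qpos"][5]);return p,R
def go(tgt,jaw):
    """turn about tool x first, then shift in the turned tool frame (cm)"""
    p,R=state();a=np.arctan2(R[1,1],R[0,1]);j=np.deg2rad(jaw);d=np.array(tgt)-p
    print("rot",round(a-j,3),"shift cm [%.2f, %.2f, %.2f]"%(-d[2]/10,(d[0]*np.cos(j)+d[1]*np.sin(j))/10,(d[0]*np.sin(j)-d[1]*np.cos(j))/10))
E
python3 -c "
from h import *
go([492.3,-110.7,73],-4.15)"
```

```text
t2.6 p [ 492.3 -109.3  173.4] panel -30.0 -174.8 jawdeg -4.1 tilt -0.02,0.00 F [-0.1  0.  -0.1] w 39.6 q6 -0.17
rot 0.001 shift cm [10.04, 0.01, 0.14]
```

{"fn": "apply_moves", "kwargs": {"increments": [{"gripper": 45, "delta_pos": [2.5, 0, 0.14], "dr": [0, 0, 0]}, {"gripper": 45, "delta_pos": [2.5, 0, 0], "dr": [0, 0, 0]}, {"gripper": 45, "delta_pos": [2.5, 0, 0], "dr": [0, 0, 0]}, {"gripper": 45, "delta_pos": [1.5, 0, 0], "dr": [0, 0, 0]}, {"gripper": 45, "delta_pos": [1.0, 0, 0], "dr": [0, 0, 0]}]}}

```text
t: 3.02
ee_pos: [490.5, -111.8, 71.7]
orientation: [1.26, 1.177, -1.263]
ft_force: [-0.7, 0.2, 0.3]
width: 39.4
```

{"fn": "apply_moves", "kwargs": {"increments": [{"gripper": 0, "delta_pos": [0, 0, 0], "dr": [0, 0, 0]}, {"gripper": 0, "delta_pos": [0, 0, 0], "dr": [0, 0, 0]}, {"gripper": 0, "delta_pos": [0, 0, 0], "dr": [0, 0, 0]}, {"gripper": 0, "delta_pos": [0, 0, 0], "dr": [0, 0, 0]}, {"gripper": 0, "delta_pos": [0, 0, 0], "dr": [0, 0, 0]}]}}

```text
t: 3.43
ee_pos: [491.8, -112.5, 74.7]
orientation: [1.262, 1.174, -1.261]
ft_force: [-3.4, -0.1, 3.5]
width: 13.7
```

{"fn": "apply_moves", "kwargs": {"increments": [{"gripper": 0, "delta_pos": [0, 0, 0], "dr": [-0.1, 0, 0]}, {"gripper": 0, "delta_pos": [0, 0, 0], "dr": [-0.1, 0, 0]}, {"gripper": 0, "delta_pos": [0, 0, 0], "dr": [-0.1, 0, 0]}, {"gripper": 0, "delta_pos": [0, 0, 0], "dr": [-0.1, 0, 0]}, {"gripper": 0, "delta_pos": [0, 0, 0], "dr": [-0.1, 0, 0]}]}}

```text
t: 3.85
ee_pos: [491.7, -112.4, 74.7]
orientation: [0.885, 1.383, -0.884]
ft_force: [-1.9, -0.5, 4.8]
width: 13.9
```

{"fn": "apply_moves", "kwargs": {"increments": [{"gripper": 0, "delta_pos": [0, 0, 0], "dr": [-0.1, 0, 0]}, {"gripper": 0, "delta_pos": [0, 0, 0], "dr": [-0.1, 0, 0]}, {"gripper": 0, "delta_pos": [0, 0, 0], "dr": [-0.1, 0, 0]}, {"gripper": 0, "delta_pos": [0, 0, 0], "dr": [-0.1, 0, 0]}, {"gripper": 0, "delta_pos": [0, 0, 0], "dr": [-0.1, 0, 0]}]}}

```text
t: 4.27
ee_pos: [491.7, -112.4, 74.7]
orientation: [0.499, 1.512, -0.499]
ft_force: [-1.6, -0.7, 5.6]
width: 13.7
```

{"fn": "apply_moves", "kwargs": {"increments": [{"gripper": 0, "delta_pos": [0, 0, 0], "dr": [-0.1, 0, 0]}, {"gripper": 0, "delta_pos": [0, 0, 0], "dr": [-0.1, 0, 0]}, {"gripper": 0, "delta_pos": [0, 0, 0], "dr": [-0.1, 0, 0]}, {"gripper": 0, "delta_pos": [0, 0, 0], "dr": [-0.1, 0, 0]}, {"gripper": 0, "delta_pos": [0, 0, 0], "dr": [-0.1, 0, 0]}]}}

```text
t: 4.68
ee_pos: [491.7, -112.5, 74.7]
orientation: [0.107, 1.568, -0.108]
ft_force: [-2.2, -0.4, 5.8]
width: 14.1
```

{"fn": "apply_moves", "kwargs": {"increments": [{"gripper": 0, "delta_pos": [0, 0, 0], "dr": [-0.08, 0, 0]}, {"gripper": 0, "delta_pos": [0, 0, 0], "dr": [0, 0, 0]}, {"gripper": 40, "delta_pos": [0, 0, 0], "dr": [0, 0, 0]}, {"gripper": 40, "delta_pos": [0, 0, 0], "dr": [0, 0, 0]}, {"gripper": 40, "delta_pos": [0, 0, 0], "dr": [0, 0, 0]}]}}

```text
t: 5.1
ee_pos: [492.0, -112.3, 74.0]
orientation: [0.049, 1.569, -0.049]
ft_force: [0.8, 0.4, -0.1]
width: 30.2
```

{"fn": "apply_moves", "kwargs": {"increments": [{"gripper": 40, "delta_pos": [0, 0, 0], "dr": [0, 0, 0]}, {"gripper": 45, "delta_pos": [-1, 0, 0], "dr": [0, 0, 0]}, {"gripper": 45, "delta_pos": [-2, 0, 0], "dr": [0, 0, 0]}, {"gripper": 45, "delta_pos": [-2, 0, 0], "dr": [0, 0, 0]}, {"gripper": 45, "delta_pos": [-1, 0, 0], "dr": [0, 0, 0]}]}}

```text
t: 5.52
ee_pos: [492.6, -112.5, 136.0]
orientation: [0.049, 1.568, -0.049]
ft_force: [-0.0, -0.3, -0.0]
width: 39.3
```

```bash
python3 -c "
from h import *
print(P(31.5,-176,71));go(P(31.5,-176,71),85.85)"
```

```text
[ 553.48066601 -114.91811695   71.        ]
t5.5 p [ 492.6 -112.5  136. ] panel -29.4 -178.0 jawdeg 86.4 tilt 0.14,-0.03 F [-0.  -0.3 -0. ] w 39.3 q6 -1.76
rot 0.01 shift cm [6.50, 0.20, 6.09]
```

{"fn": "apply_moves", "kwargs": {"increments": [{"gripper": 45, "delta_pos": [0, 0.1, 2], "dr": [0.01, 0, 0]}, {"gripper": 45, "delta_pos": [0, 0.1, 2], "dr": [0, 0, 0]}, {"gripper": 45, "delta_pos": [0, 0, 2.1], "dr": [0, 0, 0]}, {"gripper": 45, "delta_pos": [2, 0, 0], "dr": [0, 0, 0]}, {"gripper": 45, "delta_pos": [2, 0, 0], "dr": [0, 0, 0]}]}}

```text
t: 5.93
ee_pos: [555.1, -114.8, 94.7]
orientation: [0.056, 1.566, -0.057]
ft_force: [0.5, -0.0, -0.5]
width: 39.6
```

{"fn": "apply_moves", "kwargs": {"increments": [{"gripper": 45, "delta_pos": [1.5, 0, 0], "dr": [0, 0, 0]}, {"gripper": 45, "delta_pos": [1.0, 0, 0], "dr": [0, 0, 0]}, {"gripper": 0, "delta_pos": [0, 0, 0], "dr": [0, 0, 0]}, {"gripper": 0, "delta_pos": [0, 0, 0], "dr": [0, 0, 0]}, {"gripper": 0, "delta_pos": [0, 0, 0], "dr": [0, 0, 0]}]}}

```text
t: 6.35
ee_pos: [552.1, -116.6, 68.5]
orientation: [0.053, 1.571, -0.058]
ft_force: [0.1, -11.8, -13.1]
width: 25.6
```

{"fn": "apply_moves", "kwargs": {"increments": [{"gripper": 0, "delta_pos": [0, 0, 0], "dr": [0, 0, 0]}, {"gripper": 0, "delta_pos": [0, 0, -0.6], "dr": [0, 0, 0]}, {"gripper": 0, "delta_pos": [0, 0, -0.6], "dr": [0, 0, 0]}, {"gripper": 0, "delta_pos": [0, 0, -0.5], "dr": [0, 0, 0]}, {"gripper": 0, "delta_pos": [0, 0, -0.3], "dr": [0, 0, 0]}]}}

```text
t: 6.77
ee_pos: [535.4, -115.5, 68.8]
orientation: [0.054, 1.563, -0.059]
ft_force: [18.2, -13.4, -34.7]
width: 25.5
```

{"fn": "apply_moves", "kwargs": {"increments": [{"gripper": 0, "delta_pos": [0, 0, 0], "dr": [0, 0, 0]}, {"gripper": 0, "delta_pos": [0, 0, 0], "dr": [0, 0, 0]}, {"gripper": 0, "delta_pos": [0, 0, 0], "dr": [0, 0, 0]}, {"gripper": 0, "delta_pos": [0, 0, 0], "dr": [0, 0, 0]}, {"gripper": 0, "delta_pos": [0, 0, 0], "dr": [0, 0, 0]}]}}

```text
t: 7.18
ee_pos: [535.5, -115.5, 68.7]
orientation: [0.054, 1.564, -0.059]
ft_force: [9.5, -13.2, -24.6]
width: 25.7
```

```bash
python3 -c "
from h import *
state()"
```

```text
t7.2 p [ 535.5 -115.5   68.7] panel 13.6 -177.8 jawdeg 85.9 tilt 0.35,-0.20 F [  9.5 -13.2 -24.6] w 25.7 q6 -1.73
```

{"fn": "apply_moves", "kwargs": {"increments": [{"gripper": 45, "delta_pos": [0, 0, 0], "dr": [0, 0, 0]}, {"gripper": 45, "delta_pos": [0, 0, 0], "dr": [0, 0, 0]}, {"gripper": 45, "delta_pos": [0, 0, 0], "dr": [0, 0, 0]}, {"gripper": 45, "delta_pos": [0, 0, 0], "dr": [0, 0, 0]}, {"gripper": 45, "delta_pos": [-1.5, 0, 0], "dr": [0, 0, 0]}]}}

```text
t: 7.6
ee_pos: [531.2, -112.5, 82.5]
orientation: [0.057, 1.573, -0.056]
ft_force: [0.1, -0.5, 0.2]
width: 39.4
```

{"fn": "apply_moves", "kwargs": {"increments": [{"gripper": 75, "delta_pos": [-3, 0, 0], "dr": [0, 0, 0]}, {"gripper": 75, "delta_pos": [-3, 0, 0], "dr": [0, 0, 0]}, {"gripper": 75, "delta_pos": [-2.5, 0, 0], "dr": [0.12, 0, 0]}, {"gripper": 75, "delta_pos": [0, 4, 0], "dr": [0, 0, 0]}, {"gripper": 75, "delta_pos": [0, 4, 0], "dr": [0, 0, 0]}]}}

```text
t: 8.02
ee_pos: [549.3, -35.0, 171.4]
orientation: [0.154, 1.56, -0.154]
ft_force: [0.7, 0.8, -0.2]
width: 65.6
```

{"fn": "apply_moves", "kwargs": {"increments": [{"gripper": 75, "delta_pos": [0, 4, 0], "dr": [0, 0, 0]}, {"gripper": 75, "delta_pos": [0, 4, 0], "dr": [0, 0, 0]}, {"gripper": 75, "delta_pos": [0, 4, 0], "dr": [0, 0, 0]}, {"gripper": 75, "delta_pos": [0, 4, 0], "dr": [0, 0, 0]}, {"gripper": 75, "delta_pos": [0, 4, 0], "dr": [0, 0, 0]}]}}

```text
t: 8.43
ee_pos: [586.1, 164.1, 169.4]
orientation: [0.151, 1.565, -0.15]
ft_force: [0.5, -0.2, 0.2]
width: 65.6
```

```bash
cat >> h.py <<'E'
def mods(d):
    """noses of modules: centre, jaw angle (deg, direction of the 45 mm side, near 0)"""
    r=[]
    for b in blobs(cloud(d),62,84,(300,700,-480,480),60):
        (w,h),a=b[2],b[3]; a=a if w>h else a+90; a=(a+90)%180-90
        r.append(b[:1]+tuple(b[1])+(w,h,"ang",round(a,1),b[4]))
    return r
E
python3 - <<'E'
from h import *
state()
for n in("top","scene"):
    d=snap(n);print(n,*mods(d),sep="\n ")
    if n=="scene":
        c=d["img"][130:260,180:360];cv2.imwrite("pics/s1.png",cv2.cvtColor(cv2.resize(c,None,fx=3,fy=3,interpolation=cv2.INTER_CUBIC),cv2.COLOR_RGB2BGR))
E
```

```text
t8.4 p [586.1 164.1 169.4] panel 43.8 104.6 jawdeg 79.0 tilt 0.03,0.01 F [ 0.5 -0.2  0.2] w 65.6 q6 -1.13
top
 (233, np.float64(455.7), np.float64(-317.0), np.float64(35.8), np.float64(45.4), 'ang', -19.2, 73.9)
 (276, np.float64(516.9), np.float64(-76.0), np.float64(90.8), np.float64(79.1), 'ang', 74.2, 69.4)
 (108, np.float64(542.7), np.float64(-53.6), np.float64(45.0), np.float64(48.8), 'ang', -6.9, 71.1)
 (231, np.float64(581.3), np.float64(-362.3), np.float64(36.9), np.float64(45.8), 'ang', -12.6, 73.7)
scene
 (183, np.float64(457.0), np.float64(-313.1), np.float64(41.0), np.float64(47.0), 'ang', -18.4, 72.2)
 (231, np.float64(465.3), np.float64(336.1), np.float64(47.5), np.float64(36.1), 'ang', 21.0, 73.0)
 (463, np.float64(518.8), np.float64(-75.4), np.float64(105.1), np.float64(91.1), 'ang', 80.5, 70.8)
 (205, np.float64(582.1), np.float64(-359.9), np.float64(39.5), np.float64(47.4), 'ang', -10.1, 72.6)
 (258, np.float64(599.1), np.float64(319.5), np.float64(47.6), np.float64(36.2), 'ang', 11.1, 73.4)
```

View pics/s1.png

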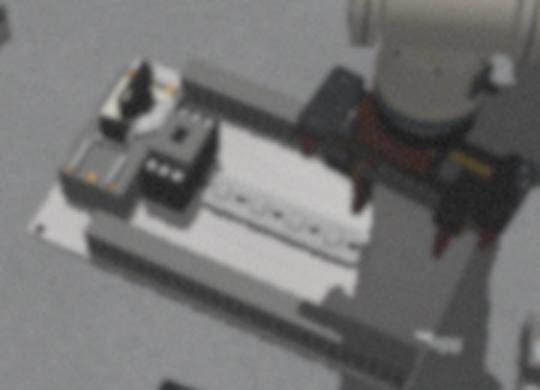

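```bash
python3 - <<'E'
from h import *
p=cloud(snap("scene")).reshape(-1,3);p=p[np.isfinite(p[:,0])];c=p[:,:2]-O;X=c@ex;Y=c@ey
m=(p[:,2]>76)&(p[:,2]<97)&(X>-70)&(X<60)&(Y>-205)&(Y<-145)
print(np.histogram(X[m],np.arange(-70,61,10)));q=m&(X>2);print("tab",q.sum(),X[q].min(),X[q].max(),Y[q].min(),Y[q].max(),np.median(p[q,2]))
go([598.4,318.5,57],11)
E
```

```text
(array([ 0,  6, 20, 20, 19, 20, 21,  4, 41,  2,  0,  0,  0]), array([-70, -60, -50, -40, -30, -20, -10,   0,  10,  20,  30,  40,  50,
        60]))
tab 47 6.61050131637356 20.81442095045357 -187.41600096318874 -162.1640280685878 84.3840663892106
t8.6 p [586.2 164.7 169.1] panel 43.9 105.2 jawdeg 79.2 tilt 0.05,0.02 F [-0.3 -0.4 -0.5] w 65.8 q6 -1.13
rot 1.191 shift cm [11.21, 4.13, -14.87]
```

{"fn": "apply_moves", "kwargs": {"increments": [{"gripper": 75, "delta_pos": [0, 0, 0], "dr": [0.119, 0, 0]}, {"gripper": 75, "delta_pos": [0, 0, 0], "dr": [0.119, 0, 0]}, {"gripper": 75, "delta_pos": [0, 0, 0], "dr": [0.119, 0, 0]}, {"gripper": 75, "delta_pos": [0, 0, 0], "dr": [0.119, 0, 0]}, {"gripper": 75, "delta_pos": [0, 0, 0], "dr": [0.119, 0, 0]}]}}

```text
t: 9.0
ee_pos: [585.7, 160.4, 168.9]
orientation: [0.62, 1.48, -0.621]
ft_force: [0.9, 0.3, 0.5]
width: 65.7
```

{"fn": "apply_moves", "kwargs": {"increments": [{"gripper": 75, "delta_pos": [0, 0, 0], "dr": [0.119, 0, 0]}, {"gripper": 75, "delta_pos": [0, 0, 0], "dr": [0.119, 0, 0]}, {"gripper": 75, "delta_pos": [0, 0, 0], "dr": [0.119, 0, 0]}, {"gripper": 75, "delta_pos": [0, 0, 0], "dr": [0.119, 0, 0]}, {"gripper": 75, "delta_pos": [0, 0, 0], "dr": [0.119, 0, 0]}]}}

```text
t: 9.42
ee_pos: [585.7, 160.3, 168.9]
orientation: [1.074, 1.29, -1.075]
ft_force: [0.0, -0.4, -0.2]
width: 65.7
```

{"fn": "apply_moves", "kwargs": {"increments": [{"gripper": 75, "delta_pos": [0, 0.83, -3], "dr": [0, 0, 0]}, {"gripper": 75, "delta_pos": [0, 0.83, -3], "dr": [0, 0, 0]}, {"gripper": 75, "delta_pos": [0, 0.83, -3], "dr": [0, 0, 0]}, {"gripper": 75, "delta_pos": [0, 0.83, -3], "dr": [0, 0, 0]}, {"gripper": 75, "delta_pos": [0, 0.81, -2.87], "dr": [0, 0, 0]}]}}

```text
t: 9.83
ee_pos: [598.8, 315.5, 169.0]
orientation: [1.07, 1.292, -1.071]
ft_force: [1.1, 0.5, 0.8]
width: 65.4
```

{"fn": "apply_moves", "kwargs": {"increments": [{"gripper": 75, "delta_pos": [3, 0, 0], "dr": [0, 0, 0]}, {"gripper": 75, "delta_pos": [3, 0, 0], "dr": [0, 0, 0]}, {"gripper": 75, "delta_pos": [2.4, 0, 0], "dr": [0, 0, 0]}, {"gripper": 75, "delta_pos": [1.8, 0, 0], "dr": [0, 0, 0]}, {"gripper": 75, "delta_pos": [1, 0, 0], "dr": [0, 0, 0]}]}}

```text
t: 10.25
ee_pos: [597.4, 313.5, 54.2]
orientation: [1.067, 1.294, -1.073]
ft_force: [-0.5, -0.3, 0.1]
width: 65.6
```

{"fn": "apply_moves", "kwargs": {"increments": [{"gripper": 0, "delta_pos": [0, 0, 0], "dr": [0, 0, 0]}, {"gripper": 0, "delta_pos": [0, 0, 0], "dr": [0, 0, 0]}, {"gripper": 0, "delta_pos": [0, 0, 0], "dr": [0, 0, 0]}, {"gripper": 0, "delta_pos": [0, 0, 0], "dr": [0, 0, 0]}, {"gripper": 0, "delta_pos": [0, 0, 0], "dr": [0, 0, 0]}]}}

```text
t: 10.67
ee_pos: [599.5, 315.6, 58.0]
orientation: [1.07, 1.292, -1.068]
ft_force: [-0.8, -0.6, 3.3]
width: 44.7
```

```bash
python3 - <<'E'
from h import *
state();go(P(0,122,150),-4.15)
E
```

```text
t10.7 p [599.5 315.6  58. ] panel 46.3 256.7 jawdeg 10.8 tilt 0.09,0.03 F [-0.8 -0.6  3.3] w 44.7 q6 0.28
t10.7 p [599.5 315.6  58. ] panel 46.3 256.7 jawdeg 10.8 tilt 0.09,0.03 F [-0.8 -0.6  3.3] w 44.7 q6 0.28
rot 0.261 shift cm [-9.20, -4.63, 13.47]
```

{"fn": "apply_moves", "kwargs": {"increments": [{"gripper": 0, "delta_pos": [-1, 0, 0], "dr": [0, 0, 0]}, {"gripper": 0, "delta_pos": [-2, 0, 0], "dr": [0, 0, 0]}, {"gripper": 0, "delta_pos": [-2.2, 0, 0], "dr": [0, 0, 0]}, {"gripper": 0, "delta_pos": [-2, 0, 0], "dr": [0.087, 0, 0]}, {"gripper": 0, "delta_pos": [-2, 0, 0], "dr": [0.087, 0, 0]}]}}

```text
t: 11.08
ee_pos: [598.6, 315.6, 150.3]
orientation: [1.201, 1.214, -1.201]
ft_force: [0.7, -0.4, -2.6]
width: 45.0
```

{"fn": "apply_moves", "kwargs": {"increments": [{"gripper": 0, "delta_pos": [0, 0, 0], "dr": [0.087, 0, 0]}, {"gripper": 0, "delta_pos": [0, -1.1, 3.2], "dr": [0, 0, 0]}, {"gripper": 0, "delta_pos": [0, -1.1, 3.2], "dr": [0, 0, 0]}, {"gripper": 0, "delta_pos": [0, -1.1, 3.2], "dr": [0, 0, 0]}, {"gripper": 0, "delta_pos": [0, -1.1, 3.2], "dr": [0, 0, 0]}]}}

```text
t: 11.5
ee_pos: [544.7, 190.1, 149.3]
orientation: [1.262, 1.174, -1.261]
ft_force: [0.5, 0.1, -1.5]
width: 45.1
```

{"fn": "apply_moves", "kwargs": {"increments": [{"gripper": 0, "delta_pos": [0, 0, 0], "dr": [0, 0, 0]}, {"gripper": 0, "delta_pos": [0, 0, 0], "dr": [0, 0, 0]}, {"gripper": 0, "delta_pos": [0, 0, 0], "dr": [0, 0, 0]}, {"gripper": 0, "delta_pos": [0, 0, 0], "dr": [0, 0, 0]}, {"gripper": 0, "delta_pos": [0, 0, 0], "dr": [0, 0, 0]}]}}

```text
t: 11.92
ee_pos: [546.3, 192.2, 148.9]
orientation: [1.262, 1.174, -1.261]
ft_force: [0.3, -0.2, -2.0]
width: 44.8
```

```bash
python3 - <<'E'
from h import *
go(P(0,122,67),-4.15)
d=snap("scene")
c=d["img"][150:270,230:390];cv2.imwrite("pics/s2.png",cv2.cvtColor(cv2.resize(c,None,fx=4,fy=4,interpolation=cv2.INTER_CUBIC),cv2.COLOR_RGB2BGR))
E
```

```text
t11.9 p [546.3 192.2 148.9] panel 2.1 129.8 jawdeg -4.1 tilt 0.04,0.02 F [ 0.3 -0.2 -2. ] w 44.8 q6 0.39
rot 0.001 shift cm [8.19, -0.21, 0.78]
```

View pics/s2.png

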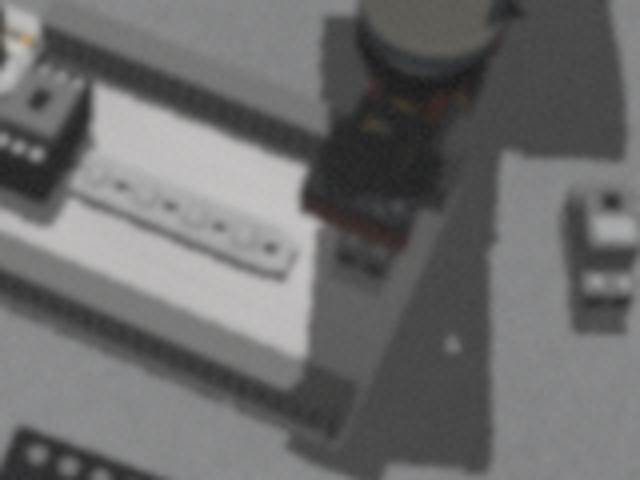

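{"fn": "apply_moves", "kwargs": {"increments": [{"gripper": 0, "delta_pos": [2.5, -0.25, 0.5], "dr": [0, 0, 0]}, {"gripper": 0, "delta_pos": [2.5, 0, 0], "dr": [0, 0, 0]}, {"gripper": 0, "delta_pos": [1.7, 0, 0], "dr": [0, 0, 0]}, {"gripper": 0, "delta_pos": [1, 0, 0], "dr": [0, 0, 0]}, {"gripper": 0, "delta_pos": [0.5, 0, 0], "dr": [0, 0, 0]}]}}

```text
t: 12.38
ee_pos: [542.2, 186.6, 65.1]
orientation: [1.26, 1.175, -1.264]
ft_force: [-0.4, -0.7, -2.4]
width: 44.8
```

{"fn": "apply_moves", "kwargs": {"increments": [{"gripper": 0, "delta_pos": [0, 0, 0], "dr": [0, 0, 0]}, {"gripper": 0, "delta_pos": [0, 0, 0], "dr": [0, 0, 0]}, {"gripper": 0, "delta_pos": [0.1, 0, 0], "dr": [0, 0, 0]}, {"gripper": 0, "delta_pos": [0.1, 0, 0], "dr": [0, 0, 0]}, {"gripper": 0, "delta_pos": [0, 0, 0], "dr": [0, 0, 0]}]}}

```text
t: 12.8
ee_pos: [543.3, 186.5, 65.4]
orientation: [1.263, 1.174, -1.261]
ft_force: [-0.1, -0.7, -2.8]
width: 45.2
```

{"fn": "apply_moves", "kwargs": {"increments": [{"gripper": 0, "delta_pos": [0.1, 0, 0], "dr": [0, 0, 0]}, {"gripper": 0, "delta_pos": [0.0, 0, 0], "dr": [0, 0, 0]}, {"gripper": 0, "delta_pos": [0.1, 0, 0], "dr": [0, 0, 0]}, {"gripper": 0, "delta_pos": [0, 0, 0], "dr": [0, 0, 0]}, {"gripper": 0, "delta_pos": [0, 0, 0], "dr": [0, 0, 0]}]}}

```text
t: 13.22
ee_pos: [543.1, 186.4, 63.0]
orientation: [1.263, 1.174, -1.262]
ft_force: [-0.6, -0.1, 2.4]
width: 44.9
```

```bash
python3 - <<'E'
from h import *
go(P(0,122,63),-4.15)
E
```

```text
t13.2 p [543.1 186.4  63. ] panel -0.7 123.8 jawdeg -4.2 tilt 0.03,0.01 F [-0.6 -0.1  2.4] w 44.9 q6 0.38
rot -0.0 shift cm [-0.00, 0.07, 0.18]
```

{"fn": "apply_moves", "kwargs": {"increments": [{"gripper": 0, "delta_pos": [0, 0.07, 1], "dr": [0, 0, 0]}, {"gripper": 0, "delta_pos": [0, 0, 1], "dr": [0, 0, 0]}, {"gripper": 0, "delta_pos": [0, 0, 0.8], "dr": [0, 0, 0]}, {"gripper": 0, "delta_pos": [0, 0, 0.7], "dr": [0, 0, 0]}, {"gripper": 0, "delta_pos": [0, 0, 0.7], "dr": [0, 0, 0]}]}}

```text
t: 13.63
ee_pos: [540.9, 143.4, 63.0]
orientation: [1.264, 1.173, -1.262]
ft_force: [0.7, -0.9, -1.5]
width: 44.5
```

{"fn": "apply_moves", "kwargs": {"increments": [{"gripper": 0, "delta_pos": [0, 0, 0.7], "dr": [0, 0, 0]}, {"gripper": 0, "delta_pos": [0, 0, 0.7], "dr": [0, 0, 0]}, {"gripper": 0, "delta_pos": [0, 0, 0.7], "dr": [0, 0, 0]}, {"gripper": 0, "delta_pos": [0, 0, 0.7], "dr": [0, 0, 0]}, {"gripper": 0, "delta_pos": [0, 0, 0], "dr": [0, 0, 0]}]}}

```text
t: 14.05
ee_pos: [538.7, 114.9, 63.0]
orientation: [1.262, 1.173, -1.263]
ft_force: [-0.8, -1.1, 7.1]
width: 44.7
```

```bash
python3 - <<'E'
from h import *
state()
E
```

```text
t14.1 p [538.7 114.9  63. ] panel 0.1 52.2 jawdeg -4.2 tilt 0.02,-0.03 F [-0.8 -1.1  7.1] w 44.7 q6 0.26
```

{"fn": "apply_moves", "kwargs": {"increments": [{"gripper": 0, "delta_pos": [0, 0, 1], "dr": [0, 0, 0]}, {"gripper": 0, "delta_pos": [0, 0, 1], "dr": [0, 0, 0]}, {"gripper": 0, "delta_pos": [0, 0, 1], "dr": [0, 0, 0]}, {"gripper": 0, "delta_pos": [0, 0, 1], "dr": [0, 0, 0]}, {"gripper": 0, "delta_pos": [0, 0, 1], "dr": [0, 0, 0]}]}}

```text
t: 14.47
ee_pos: [535.0, 65.8, 63.0]
orientation: [1.263, 1.174, -1.262]
ft_force: [0.9, -0.8, -1.0]
width: 44.8
```

{"fn": "apply_moves", "kwargs": {"increments": [{"gripper": 0, "delta_pos": [0, 0, 1], "dr": [0, 0, 0]}, {"gripper": 0, "delta_pos": [0, 0, 1], "dr": [0, 0, 0]}, {"gripper": 0, "delta_pos": [0, 0, 1], "dr": [0, 0, 0]}, {"gripper": 0, "delta_pos": [0, 0, 1], "dr": [0, 0, 0]}, {"gripper": 0, "delta_pos": [0, 0, 1], "dr": [0, 0, 0]}]}}

```text
t: 14.88
ee_pos: [531.5, 16.1, 63.1]
orientation: [1.264, 1.174, -1.262]
ft_force: [0.4, 4.0, 7.2]
width: 44.9
```

```bash
python3 - <<'E'
from h import *
state()
d=snap("scene")
for b in blobs(cloud(d),70,82,(470,600,-40,200),20): print(b, (b[1]-O)@ex,(b[1]-O)@ey)
c=d["img"][150:270,210:370];cv2.imwrite("pics/s3.png",cv2.cvtColor(cv2.resize(c,None,fx=4,fy=4,interpolation=cv2.INTER_CUBIC),cv2.COLOR_RGB2BGR))
E
```

```text
t14.9 p [531.5  16.1  63.1] panel 0.1 -46.9 jawdeg -4.2 tilt 0.05,0.04 F [0.4 4.  7.2] w 44.9 q6 0.08
(36, array([534.2,  35.8]), array([ 9.1, 44.8]), 80.3, 76.5) 1.362741882634386 -27.072364775935515
```

View pics/s3.png

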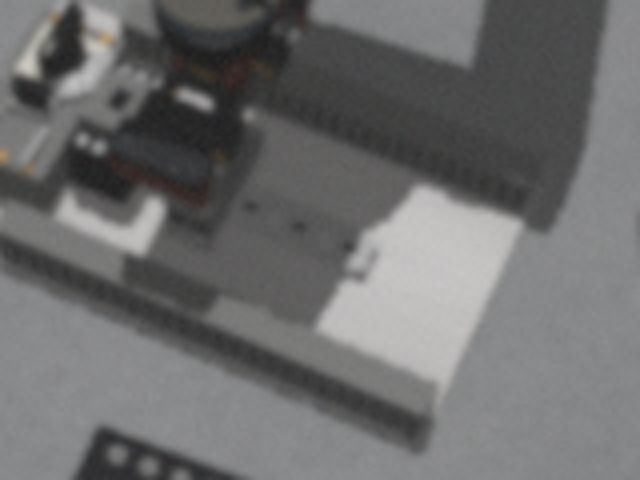

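{"fn": "apply_moves", "kwargs": {"increments": [{"gripper": 0, "delta_pos": [0, 0, 0.8], "dr": [0, 0, 0]}, {"gripper": 0, "delta_pos": [0, 0, 0.7], "dr": [0, 0, 0]}, {"gripper": 0, "delta_pos": [0, 0, 0.5], "dr": [0, 0, 0]}, {"gripper": 0, "delta_pos": [0, 0, 0.3], "dr": [0, 0, 0]}, {"gripper": 0, "delta_pos": [0, 0, 0.2], "dr": [0, 0, 0]}]}}

```text
t: 15.35
ee_pos: [529.6, -9.1, 63.1]
orientation: [1.263, 1.173, -1.262]
ft_force: [0.2, 0.8, 8.1]
width: 44.9
```

{"fn": "apply_moves", "kwargs": {"increments": [{"gripper": 0, "delta_pos": [0, 0, 0.1], "dr": [0, 0, 0]}, {"gripper": 0, "delta_pos": [0, 0, 0.1], "dr": [0, 0, 0]}, {"gripper": 0, "delta_pos": [0, 0, 0.1], "dr": [0, 0, 0]}, {"gripper": 0, "delta_pos": [0, 0, 0.1], "dr": [0, 0, 0]}, {"gripper": 0, "delta_pos": [0, 0, 0], "dr": [0, 0, 0]}]}}

```text
t: 15.77
ee_pos: [529.3, -13.2, 63.1]
orientation: [1.262, 1.173, -1.262]
ft_force: [0.8, -1.1, 9.1]
width: 44.6
```

```bash
python3 - <<'E'
from h import *
state()
d=snap("scene")
for b in blobs(cloud(d),70,82,(470,600,-40,200),10): print(b, (b[1]-O)@ex,(b[1]-O)@ey)
E
```

```text
t15.8 p [529.3 -13.2  63.1] panel 0.1 -76.3 jawdeg -4.1 tilt 0.04,-0.03 F [ 0.8 -1.1  9.1] w 44.6 q6 0.03
(14, array([509.1,   6.6]), array([19.9,  6.1]), 33.9, 78.7) -21.558304994682437 -58.01223565556017
(33, array([541.2,   4.9]), array([10.5, 35.2]), 79.9, 76.6) 10.580554463622834 -57.38477034233309
```

{"fn": "apply_moves", "kwargs": {"increments": [{"gripper": 0, "delta_pos": [0, 0, 0.1], "dr": [0, 0, 0]}, {"gripper": 0, "delta_pos": [0, 0, 0], "dr": [0, 0, 0]}, {"gripper": 0, "delta_pos": [0, 0, 0], "dr": [0, 0, 0]}, {"gripper": 0, "delta_pos": [0, 0, 0], "dr": [0, 0, 0]}, {"gripper": 0, "delta_pos": [0, 0, 0], "dr": [0, 0, 0]}]}}

```text
t: 16.23
ee_pos: [529.3, -13.9, 63.1]
orientation: [1.263, 1.173, -1.262]
ft_force: [-0.5, 0.5, 7.9]
width: 45.1
```

{"fn": "apply_moves", "kwargs": {"increments": [{"gripper": 0, "delta_pos": [0, 0, 0.1], "dr": [0, 0, 0]}, {"gripper": 0, "delta_pos": [0, 0, 0], "dr": [0, 0, 0]}, {"gripper": 0, "delta_pos": [0, 0, 0], "dr": [0, 0, 0]}, {"gripper": 0, "delta_pos": [0, 0, 0], "dr": [0, 0, 0]}, {"gripper": 0, "delta_pos": [0, 0, 0], "dr": [0, 0, 0]}]}}

```text
t: 16.65
ee_pos: [529.2, -14.7, 63.1]
orientation: [1.263, 1.173, -1.262]
ft_force: [-0.1, 2.5, 7.8]
width: 44.9
```

{"fn": "apply_moves", "kwargs": {"increments": [{"gripper": 75, "delta_pos": [0, 0, 0], "dr": [0, 0, 0]}, {"gripper": 75, "delta_pos": [0, 0, 0], "dr": [0, 0, 0]}, {"gripper": 75, "delta_pos": [0, 0, 0], "dr": [0, 0, 0]}, {"gripper": 75, "delta_pos": [0, 0, 0], "dr": [0, 0, 0]}, {"gripper": 75, "delta_pos": [-1.5, 0, 0], "dr": [0, 0, 0]}]}}

```text
t: 17.07
ee_pos: [526.9, -14.3, 75.5]
orientation: [1.26, 1.178, -1.266]
ft_force: [-0.2, 0.8, -0.7]
width: 65.8
```

{"fn": "apply_moves", "kwargs": {"increments": [{"gripper": 75, "delta_pos": [-3, 0, 0], "dr": [0, 0, 0]}, {"gripper": 75, "delta_pos": [-3, 0, 0], "dr": [0, 0, 0]}, {"gripper": 75, "delta_pos": [-2.5, 0, -3], "dr": [0, 0, 0]}, {"gripper": 75, "delta_pos": [0, 0, -4], "dr": [0, 0, 0]}, {"gripper": 75, "delta_pos": [0, 0, -4], "dr": [0, 0, 0]}]}}

```text
t: 17.48
ee_pos: [538.1, 96.0, 164.6]
orientation: [1.266, 1.171, -1.261]
ft_force: [0.2, 0.4, -0.2]
width: 65.6
```

{"fn": "apply_moves", "kwargs": {"increments": [{"gripper": 75, "delta_pos": [0, 0, -4], "dr": [0, 0, 0]}, {"gripper": 75, "delta_pos": [0, -1, -4], "dr": [0, 0, 0]}, {"gripper": 75, "delta_pos": [0, -1, -4], "dr": [0, 0, 0]}, {"gripper": 75, "delta_pos": [0, 0, 0], "dr": [0, 0, 0]}, {"gripper": 75, "delta_pos": [0, 0, 0], "dr": [0, 0, 0]}]}}

```text
t: 17.9
ee_pos: [524.9, 218.4, 162.3]
orientation: [1.259, 1.176, -1.26]
ft_force: [-0.0, -0.5, -0.1]
width: 66.1
```

```bash
python3 - <<'E'
from h import *
for n in("top","scene"):
    d=snap(n);print(n,*mods(d),sep="\n ")
    for b in blobs(cloud(d),75,81.5,(470,600,-40,200),20): print("rail",b, (b[1]-O)@ex,(b[1]-O)@ey)
    for b in blobs(cloud(d),45,54,(470,600,-60,200),20): print("shoulder",b, (b[1]-O)@ex,(b[1]-O)@ey)
go([464.8,335.5,57],21)
E
```

```text
top
 (233, np.float64(456.1), np.float64(-316.7), np.float64(35.9), np.float64(45.0), 'ang', -19.9, 73.9)
 (597, np.float64(525.2), np.float64(-56.2), np.float64(135.9), np.float64(84.7), 'ang', 74.5, 73.3)
 (228, np.float64(581.4), np.float64(-362.1), np.float64(36.7), np.float64(45.1), 'ang', -12.0, 73.9)
rail (183, array([529.3, -11.2]), array([41.4, 44.6]), 87.1, 78.7) -0.1231214962037761 -74.30373369553628
shoulder (93, array([496.8, -13.4]), array([19.8, 50.7]), 0.4, 50.6) -32.37869755013482 -78.84992038649683
shoulder (63, array([564.3, -10.8]), array([33., 16.]), 84.8, 50.7) 34.75616170926942 -71.37190780159315
scene
 (186, np.float64(455.9), np.float64(-315.1), np.float64(43.4), np.float64(47.6), 'ang', -15.7, 72.4)
 (228, np.float64(464.9), np.float64(336.1), np.float64(47.0), np.float64(36.0), 'ang', 21.5, 73.4)
 (108, np.float64(495.4), np.float64(-93.2), np.float64(34.9), np.float64(54.6), 'ang', -13.7, 65.9)
 (523, np.float64(527.6), np.float64(-30.2), np.float64(85.8), np.float64(85.3), 'ang', 85.2, 75.8)
 (63, np.float64(538.7), np.float64(-113.1), np.float64(28.3), np.float64(17.2), 'ang', 81.1, 74.6)
 (206, np.float64(582.7), np.float64(-360.3), np.float64(40.0), np.float64(47.4), 'ang', -8.6, 72.4)
rail (174, array([529.8, -13.5]), array([51.7, 46.7]), 86.4, 78.4) 0.5420135597790798 -76.56151919405085
shoulder (33, array([505.,   6.]), array([60.7, 27.2]), 32.2, 48.6) -25.604134126100384 -58.907370639442554
shoulder (120, array([557.5, -23.9]), array([68. , 30.8]), 83.1, 49.3) 28.922010054826043 -84.92966109898558
t18.0 p [525.4 216.  162.3] panel -20.5 152.0 jawdeg -4.1 tilt -0.05,-0.04 F [ 0.6 -0.3 -0.4] w 65.8 q6 0.44
rot -0.438 shift cm [10.53, -1.37, -13.32]
```

{"fn": "apply_moves", "kwargs": {"increments": [{"gripper": 75, "delta_pos": [0, 0, 0], "dr": [-0.1095, 0, 0]}, {"gripper": 75, "delta_pos": [0, 0, 0], "dr": [-0.1095, 0, 0]}, {"gripper": 75, "delta_pos": [0, 0, 0], "dr": [-0.1095, 0, 0]}, {"gripper": 75, "delta_pos": [0, 0, 0], "dr": [-0.1095, 0, 0]}, {"gripper": 75, "delta_pos": [0, -0.37, -3.32], "dr": [0, 0, 0]}]}}

```text
t: 18.42
ee_pos: [512.7, 241.6, 162.6]
orientation: [0.934, 1.359, -0.935]
ft_force: [0.6, 0.6, 0.1]
width: 65.8
```

{"fn": "apply_moves", "kwargs": {"increments": [{"gripper": 75, "delta_pos": [0, -0.3, -3], "dr": [0, 0, 0]}, {"gripper": 75, "delta_pos": [0, -0.3, -3], "dr": [0, 0, 0]}, {"gripper": 75, "delta_pos": [0, -0.4, -4], "dr": [0, 0, 0]}, {"gripper": 75, "delta_pos": [3, 0, 0], "dr": [0, 0, 0]}, {"gripper": 75, "delta_pos": [3, 0, 0], "dr": [0, 0, 0]}]}}

```text
t: 18.83
ee_pos: [466.6, 337.2, 103.7]
orientation: [0.939, 1.359, -0.931]
ft_force: [0.2, -0.6, -0.6]
width: 65.7
```

{"fn": "apply_moves", "kwargs": {"increments": [{"gripper": 75, "delta_pos": [1, 0, 0], "dr": [0, 0, 0]}, {"gripper": 75, "delta_pos": [0, 0, 0], "dr": [0, 0, 0]}, {"gripper": 75, "delta_pos": [0, 0, 0], "dr": [0, 0, 0]}, {"gripper": 75, "delta_pos": [0, 0, 0], "dr": [0, 0, 0]}, {"gripper": 75, "delta_pos": [0, 0, 0], "dr": [0, 0, 0]}]}}

```text
t: 19.25
ee_pos: [466.7, 336.1, 94.2]
orientation: [0.939, 1.359, -0.935]
ft_force: [0.5, 1.2, -1.1]
width: 65.5
```

```bash
python3 - <<'E'
from h import *
go([464.8,335.5,57],21)
E
```

```text
t19.2 p [466.7 336.1  94.2] panel -87.7 267.5 jawdeg 20.9 tilt 0.12,0.08 F [ 0.5  1.2 -1.1] w 65.5 q6 0.24
rot -0.002 shift cm [3.72, -0.20, -0.01]
```

{"fn": "apply_moves", "kwargs": {"increments": [{"gripper": 75, "delta_pos": [2, -0.2, 0], "dr": [0, 0, 0]}, {"gripper": 75, "delta_pos": [1.2, 0, 0], "dr": [0, 0, 0]}, {"gripper": 75, "delta_pos": [0.5, 0, 0], "dr": [0, 0, 0]}, {"gripper": 75, "delta_pos": [0, 0, 0], "dr": [0, 0, 0]}, {"gripper": 0, "delta_pos": [0, 0, 0], "dr": [0, 0, 0]}]}}

```text
t: 19.67
ee_pos: [463.6, 335.5, 55.8]
orientation: [0.936, 1.36, -0.936]
ft_force: [-1.1, 0.3, -0.2]
width: 62.2
```

{"fn": "apply_moves", "kwargs": {"increments": [{"gripper": 0, "delta_pos": [0, 0, 0], "dr": [0, 0, 0]}, {"gripper": 0, "delta_pos": [0, 0, 0], "dr": [0, 0, 0]}, {"gripper": 0, "delta_pos": [0, 0, 0], "dr": [0, 0, 0]}, {"gripper": 0, "delta_pos": [0, 0, 0], "dr": [0, 0, 0]}, {"gripper": 0, "delta_pos": [0, 0, 0], "dr": [0, 0, 0]}]}}

```text
t: 20.08
ee_pos: [463.8, 335.7, 56.3]
orientation: [0.937, 1.36, -0.935]
ft_force: [-0.7, -1.0, 4.2]
width: 44.8
```

```bash
python3 - <<'E'
from h import *
go(P(0,123,150),-4.15)
E
```

```text
t20.1 p [463.8 335.7  56.3] panel -90.6 266.9 jawdeg 20.9 tilt 0.04,0.03 F [-0.7 -1.   4.2] w 44.8 q6 0.24
rot 0.438 shift cm [-9.37, 9.06, 14.39]
```

{"fn": "apply_moves", "kwargs": {"increments": [{"gripper": 0, "delta_pos": [-1, 0, 0], "dr": [0, 0, 0]}, {"gripper": 0, "delta_pos": [-2.2, 0, 0], "dr": [0, 0, 0]}, {"gripper": 0, "delta_pos": [-2.2, 0, 0], "dr": [0, 0, 0]}, {"gripper": 0, "delta_pos": [-2, 0, 0], "dr": [0, 0, 0]}, {"gripper": 0, "delta_pos": [-2, 0, 0], "dr": [0.088, 0, 0]}]}}

```text
t: 20.5
ee_pos: [463.2, 335.2, 151.0]
orientation: [1.002, 1.328, -1.002]
ft_force: [0.2, 1.2, -1.6]
width: 44.9
```

{"fn": "apply_moves", "kwargs": {"increments": [{"gripper": 0, "delta_pos": [0, 0, 0], "dr": [0.088, 0, 0]}, {"gripper": 0, "delta_pos": [0, 0, 0], "dr": [0.088, 0, 0]}, {"gripper": 0, "delta_pos": [0, 0, 0], "dr": [0.087, 0, 0]}, {"gripper": 0, "delta_pos": [0, 0, 0], "dr": [0.087, 0, 0]}, {"gripper": 0, "delta_pos": [0, 1.8, 2.9], "dr": [0, 0, 0]}]}}

```text
t: 20.92
ee_pos: [477.9, 308.3, 150.3]
orientation: [1.265, 1.174, -1.263]
ft_force: [0.4, -0.6, -2.6]
width: 44.5
```

{"fn": "apply_moves", "kwargs": {"increments": [{"gripper": 0, "delta_pos": [0, 1.8, 2.9], "dr": [0, 0, 0]}, {"gripper": 0, "delta_pos": [0, 1.8, 2.9], "dr": [0, 0, 0]}, {"gripper": 0, "delta_pos": [0, 1.8, 2.9], "dr": [0, 0, 0]}, {"gripper": 0, "delta_pos": [0, 1.86, 2.8], "dr": [0, 0, 0]}, {"gripper": 0, "delta_pos": [0, 0, 0], "dr": [0, 0, 0]}]}}

```text
t: 21.33
ee_pos: [545.7, 181.0, 150.3]
orientation: [1.265, 1.17, -1.264]
ft_force: [0.2, -1.0, -1.8]
width: 44.7
```

{"fn": "apply_moves", "kwargs": {"increments": [{"gripper": 0, "delta_pos": [3, 0, 0], "dr": [0, 0, 0]}, {"gripper": 0, "delta_pos": [2.5, 0, 0], "dr": [0, 0, 0]}, {"gripper": 0, "delta_pos": [1.5, 0, 0], "dr": [0, 0, 0]}, {"gripper": 0, "delta_pos": [0.8, 0, 0], "dr": [0, 0, 0]}, {"gripper": 0, "delta_pos": [0, 0, 0], "dr": [0, 0, 0]}]}}

```text
t: 21.75
ee_pos: [541.9, 185.2, 70.2]
orientation: [1.26, 1.176, -1.265]
ft_force: [0.4, -0.4, -1.5]
width: 44.9
```

```bash
python3 - <<'E'
from h import *
go(P(0,123,61.3),-4.15)
for b in blobs(cloud(snap("scene")),70,82,(470,620,120,220),10): print(b, (b[1]-O)@ex,(b[1]-O)@ey)
E
```

```text
t21.8 p [541.9 185.2  70.2] panel -1.7 122.5 jawdeg -4.1 tilt -0.19,-0.06 F [ 0.4 -0.4 -1.5] w 44.9 q6 0.38
rot 0.0 shift cm [0.89, 0.17, -0.05]
```

Lower to the plate, then start sliding.

{"fn": "apply_moves", "kwargs": {"increments": [{"gripper": 0, "delta_pos": [0.4, 0.1, 0], "dr": [0, 0, 0]}, {"gripper": 0, "delta_pos": [0.3, 0, 0], "dr": [0, 0, 0]}, {"gripper": 0, "delta_pos": [0.1, 0, 0], "dr": [0, 0, 0]}, {"gripper": 0, "delta_pos": [0.1, 0, 0], "dr": [0, 0, 0]}, {"gripper": 0, "delta_pos": [0, 0, 0], "dr": [0, 0, 0]}]}}

```text
t: 22.22
ee_pos: [544.5, 185.2, 62.9]
orientation: [1.263, 1.174, -1.262]
ft_force: [-0.0, -0.5, -1.2]
width: 44.8
```

```bash
python3 - <<'E'
from h import *
go(P(0,0,61.3),-4.15)
E
```

```text
t22.2 p [544.5 185.2  62.9] panel 0.8 122.7 jawdeg -4.2 tilt 0.02,0.01 F [-0.  -0.5 -1.2] w 44.8 q6 0.38
rot -0.0 shift cm [0.16, -0.08, 12.27]
```

{"fn": "apply_moves", "kwargs": {"increments": [{"gripper": 0, "delta_pos": [0.1, -0.06, 0], "dr": [0, 0, 0]}, {"gripper": 0, "delta_pos": [0.1, 0, 0], "dr": [0, 0, 0]}, {"gripper": 0, "delta_pos": [0, 0, 1], "dr": [0, 0, 0]}, {"gripper": 0, "delta_pos": [0, 0, 1], "dr": [0, 0, 0]}, {"gripper": 0, "delta_pos": [0, 0, 0.8], "dr": [0, 0, 0]}]}}

```text
t: 22.63
ee_pos: [542.3, 156.7, 61.3]
orientation: [1.264, 1.173, -1.261]
ft_force: [0.9, 1.9, 6.0]
width: 44.7
```

{"fn": "apply_moves", "kwargs": {"increments": [{"gripper": 0, "delta_pos": [0, 0, 0.7], "dr": [0, 0, 0]}, {"gripper": 0, "delta_pos": [0, 0, 0.7], "dr": [0, 0, 0]}, {"gripper": 0, "delta_pos": [0, 0, 0.7], "dr": [0, 0, 0]}, {"gripper": 0, "delta_pos": [0, 0, 0.7], "dr": [0, 0, 0]}, {"gripper": 0, "delta_pos": [0, 0, 0.7], "dr": [0, 0, 0]}]}}

```text
t: 23.05
ee_pos: [540.0, 121.9, 61.4]
orientation: [1.265, 1.173, -1.261]
ft_force: [0.1, 3.5, 6.3]
width: 44.7
```

```bash
python3 - <<'E'
from h import *
state()
E
```

```text
t23.1 p [540.  121.9  61.4] panel 1.0 59.2 jawdeg -4.2 tilt 0.11,0.05 F [0.1 3.5 6.3] w 44.7 q6 0.27
```

{"fn": "apply_moves", "kwargs": {"increments": [{"gripper": 0, "delta_pos": [0, -0.05, 1], "dr": [0, 0, 0]}, {"gripper": 0, "delta_pos": [0, 0, 1], "dr": [0, 0, 0]}, {"gripper": 0, "delta_pos": [0, 0, 1], "dr": [0, 0, 0]}, {"gripper": 0, "delta_pos": [0, 0, 1], "dr": [0, 0, 0]}, {"gripper": 0, "delta_pos": [0, 0, 1], "dr": [0, 0, 0]}]}}

```text
t: 23.47
ee_pos: [535.6, 71.6, 61.3]
orientation: [1.264, 1.173, -1.262]
ft_force: [1.0, 3.4, 8.7]
width: 44.5
```

{"fn": "apply_moves", "kwargs": {"increments": [{"gripper": 0, "delta_pos": [0, 0, 1], "dr": [0, 0, 0]}, {"gripper": 0, "delta_pos": [0, 0, 1], "dr": [0, 0, 0]}, {"gripper": 0, "delta_pos": [0, 0, 0.8], "dr": [0, 0, 0]}, {"gripper": 0, "delta_pos": [0, 0, 0.6], "dr": [0, 0, 0]}, {"gripper": 0, "delta_pos": [0, 0, 0.4], "dr": [0, 0, 0]}]}}

```text
t: 23.88
ee_pos: [532.7, 33.5, 61.2]
orientation: [1.264, 1.173, -1.262]
ft_force: [0.3, 2.5, 7.1]
width: 44.9
```

{"fn": "apply_moves", "kwargs": {"increments": [{"gripper": 0, "delta_pos": [0, 0, 0.2], "dr": [0, 0, 0]}, {"gripper": 0, "delta_pos": [0, 0, 0.2], "dr": [0, 0, 0]}, {"gripper": 0, "delta_pos": [0, 0, 0], "dr": [0, 0, 0]}, {"gripper": 0, "delta_pos": [0, 0, 0], "dr": [0, 0, 0]}, {"gripper": 0, "delta_pos": [0, 0, 0], "dr": [0, 0, 0]}]}}

```text
t: 24.3
ee_pos: [532.4, 29.6, 61.2]
orientation: [1.263, 1.173, -1.262]
ft_force: [0.3, -0.4, 7.0]
width: 44.9
```

```bash
python3 - <<'E'
from h import *
state()
E
```

```text
t24.3 p [532.4  29.6  61.2] panel 0.0 -33.4 jawdeg -4.2 tilt 0.06,-0.02 F [ 0.3 -0.4  7. ] w 44.9 q6 0.11
```

Creep in until the force reverses.

{"fn": "apply_moves", "kwargs": {"increments": [{"gripper": 0, "delta_pos": [0, 0, 0.1], "dr": [0, 0, 0]}, {"gripper": 0, "delta_pos": [0, 0, 0], "dr": [0, 0, 0]}, {"gripper": 0, "delta_pos": [0, 0, 0], "dr": [0, 0, 0]}, {"gripper": 0, "delta_pos": [0, 0, 0], "dr": [0, 0, 0]}, {"gripper": 0, "delta_pos": [0, 0, 0], "dr": [0, 0, 0]}]}}

```text
t: 24.72
ee_pos: [532.4, 28.9, 61.2]
orientation: [1.263, 1.173, -1.262]
ft_force: [1.1, 1.1, 6.1]
width: 44.8
```

{"fn": "apply_moves", "kwargs": {"increments": [{"gripper": 0, "delta_pos": [0, 0, 0.1], "dr": [0, 0, 0]}, {"gripper": 0, "delta_pos": [0, 0, 0], "dr": [0, 0, 0]}, {"gripper": 0, "delta_pos": [0, 0, 0], "dr": [0, 0, 0]}, {"gripper": 0, "delta_pos": [0, 0, 0], "dr": [0, 0, 0]}, {"gripper": 0, "delta_pos": [0, 0, 0], "dr": [0, 0, 0]}]}}

```text
t: 25.13
ee_pos: [532.4, 28.1, 61.3]
orientation: [1.264, 1.173, -1.262]
ft_force: [0.4, 2.4, 7.0]
width: 45.1
```

{"fn": "apply_moves", "kwargs": {"increments": [{"gripper": 0, "delta_pos": [0, 0, 0.1], "dr": [0, 0, 0]}, {"gripper": 0, "delta_pos": [0, 0, 0], "dr": [0, 0, 0]}, {"gripper": 0, "delta_pos": [0, 0, 0], "dr": [0, 0, 0]}, {"gripper": 0, "delta_pos": [0, 0, 0], "dr": [0, 0, 0]}, {"gripper": 0, "delta_pos": [0, 0, 0], "dr": [0, 0, 0]}]}}

```text
t: 25.55
ee_pos: [532.4, 27.5, 61.3]
orientation: [1.264, 1.173, -1.262]
ft_force: [0.4, 4.0, 6.3]
width: 44.5
```

{"fn": "apply_moves", "kwargs": {"increments": [{"gripper": 0, "delta_pos": [0, 0, -0.1], "dr": [0, 0, 0]}, {"gripper": 75, "delta_pos": [0, 0, 0], "dr": [0, 0, 0]}, {"gripper": 75, "delta_pos": [0, 0, 0], "dr": [0, 0, 0]}, {"gripper": 75, "delta_pos": [0, 0, 0], "dr": [0, 0, 0]}, {"gripper": 75, "delta_pos": [0, 0, 0], "dr": [0, 0, 0]}]}}

```text
t: 25.97
ee_pos: [531.5, 28.3, 60.4]
orientation: [1.262, 1.174, -1.263]
ft_force: [0.5, -0.4, 0.3]
width: 65.5
```

{"fn": "apply_moves", "kwargs": {"increments": [{"gripper": 75, "delta_pos": [-1.5, 0, 0], "dr": [0, 0, 0]}, {"gripper": 75, "delta_pos": [-3, 0, 0], "dr": [0, 0, 0]}, {"gripper": 75, "delta_pos": [-3.5, 0, 0], "dr": [0, 0, 0]}, {"gripper": 75, "delta_pos": [-3.5, 0, 0], "dr": [0, 0, 0]}, {"gripper": 75, "delta_pos": [0, 0, 4], "dr": [0, 0, 0]}]}}

```text
t: 26.38
ee_pos: [533.3, -7.8, 181.7]
orientation: [1.265, 1.17, -1.25]
ft_force: [2.1, -1.2, 0.6]
width: 65.8
```

{"fn": "apply_moves", "kwargs": {"increments": [{"gripper": 75, "delta_pos": [0, 0.3, 4], "dr": [0, 0, 0]}, {"gripper": 75, "delta_pos": [0, 0.3, 4], "dr": [0, 0, 0]}, {"gripper": 75, "delta_pos": [0, 0.3, 4], "dr": [0, 0, 0]}, {"gripper": 75, "delta_pos": [0, 0.3, 4], "dr": [0, 0, 0]}, {"gripper": 75, "delta_pos": [0, 0.3, 4], "dr": [0.12, 0, 0]}]}}

```text
t: 26.8
ee_pos: [528.8, -213.7, 175.6]
orientation: [1.349, 1.113, -1.349]
ft_force: [2.0, 0.7, 0.7]
width: 66.1
```

```bash
python3 - <<'E'
from h import *
for n in("top","scene"):
    d=snap(n);print(n,*mods(d),sep="\n ")
    for b in blobs(cloud(d),75,81.5,(470,600,-40,200),20): print("rail",b, (b[1]-O)@ex,(b[1]-O)@ey)
    W=cloud(d).reshape(-1,3);W=W[np.isfinite(W[:,0])];c=W[:,:2]-O;X=c@ex;Y=c@ey
    m=(W[:,2]>75)&(W[:,2]<82)&(abs(X)<15)&(Y>-80)&(Y<100);print("nose +y edge",Y[m].max() if m.any() else None)
go([582.3,-361,57],-11)
E
```

```text
top
 (819, np.float64(529.3), np.float64(-41.6), np.float64(176.5), np.float64(85.4), 'ang', 74.8, 77.2)
rail (350, array([531. ,   7.1]), array([76.7, 45. ]), 85.7, 78.9) 0.24808949691311444 -55.92869077317581
nose +y edge -17.560133268831702
scene
 (914, np.float64(544.2), np.float64(-40.1), np.float64(172.2), np.float64(114.1), 'ang', 74.1, 76.2)
 (212, np.float64(582.7), np.float64(-359.8), np.float64(39.6), np.float64(47.1), 'ang', -9.6, 72.0)
rail (317, array([532.6,   6.3]), array([84. , 48.9]), 84.2, 78.0) 1.901788591303485 -56.6108046237994
nose +y edge -14.471347438689731
t26.9 p [ 529.4 -217.   175.7] panel 14.9 -279.5 jawdeg -11.5 tilt 0.06,-0.09 F [-0.4 -0.3 -0.3] w 66.0 q6 -0.21
rot -0.009 shift cm [11.87, 7.94, 13.13]
```

{"fn": "apply_moves", "kwargs": {"increments": [{"gripper": 75, "delta_pos": [0, 2, 3.3], "dr": [0, 0, 0]}, {"gripper": 75, "delta_pos": [0, 2, 3.3], "dr": [0, 0, 0]}, {"gripper": 75, "delta_pos": [0, 2, 3.3], "dr": [0, 0, 0]}, {"gripper": 75, "delta_pos": [0, 1.94, 3.23], "dr": [0, 0, 0]}, {"gripper": 75, "delta_pos": [3, 0, 0], "dr": [0, 0, 0]}]}}

```text
t: 27.32
ee_pos: [587.7, -363.4, 151.1]
orientation: [1.351, 1.096, -1.345]
ft_force: [0.7, -0.1, 1.3]
width: 66.0
```

{"fn": "apply_moves", "kwargs": {"increments": [{"gripper": 75, "delta_pos": [3, 0, 0], "dr": [0, 0, 0]}, {"gripper": 75, "delta_pos": [2, 0, 0], "dr": [0, 0, 0]}, {"gripper": 75, "delta_pos": [0, 0, 0], "dr": [0, 0, 0]}, {"gripper": 75, "delta_pos": [0, 0, 0], "dr": [0, 0, 0]}, {"gripper": 75, "delta_pos": [0, 0, 0], "dr": [0, 0, 0]}]}}

```text
t: 27.73
ee_pos: [583.0, -355.7, 96.8]
orientation: [1.349, 1.111, -1.348]
ft_force: [1.2, 1.2, 0.1]
width: 66.0
```

```bash
python3 - <<'E'
from h import *
go([582.2,-361,57],-11)
d=snap("scene");print(*mods(d),sep="\n ")
E
```

```text
t27.7 p [ 583.  -355.7   96.8] panel 78.4 -414.0 jawdeg -11.0 tilt 0.06,-0.03 F [1.2 1.2 0.1] w 66.0 q6 -0.37
rot 0.0 shift cm [3.98, 0.02, 0.54]
(186, np.float64(457.3), np.float64(-314.8), np.float64(41.6), np.float64(47.4), 'ang', -19.6, 72.1)
 (845, np.float64(532.1), np.float64(-33.9), np.float64(166.5), np.float64(86.2), 'ang', 74.1, 76.1)
 (61, np.float64(538.8), np.float64(-112.4), np.float64(15.7), np.float64(29.2), 'ang', -82.1, 73.2)
 (188, np.float64(582.5), np.float64(-360.3), np.float64(39.2), np.float64(47.7), 'ang', -11.6, 72.0)
```

{"fn": "apply_moves", "kwargs": {"increments": [{"gripper": 75, "delta_pos": [2, 0, 0.5], "dr": [0, 0, 0]}, {"gripper": 75, "delta_pos": [1.4, 0, 0], "dr": [0, 0, 0]}, {"gripper": 75, "delta_pos": [0.6, 0, 0], "dr": [0, 0, 0]}, {"gripper": 75, "delta_pos": [0, 0, 0], "dr": [0, 0, 0]}, {"gripper": 0, "delta_pos": [0, 0, 0], "dr": [0, 0, 0]}]}}

```text
t: 28.2
ee_pos: [581.4, -360.5, 55.8]
orientation: [1.35, 1.112, -1.35]
ft_force: [-0.6, 0.5, -0.8]
width: 61.7
```

{"fn": "apply_moves", "kwargs": {"increments": [{"gripper": 0, "delta_pos": [0, 0, 0], "dr": [0, 0, 0]}, {"gripper": 0, "delta_pos": [0, 0, 0], "dr": [0, 0, 0]}, {"gripper": 0, "delta_pos": [0, 0, 0], "dr": [0, 0, 0]}, {"gripper": 0, "delta_pos": [0, 0, 0], "dr": [0, 0, 0]}, {"gripper": 0, "delta_pos": [0, 0, 0], "dr": [0, 0, 0]}]}}

```text
t: 28.62
ee_pos: [581.8, -361.0, 56.5]
orientation: [1.35, 1.111, -1.349]
ft_force: [-0.3, 0.2, 4.6]
width: 45.1
```

```bash
python3 - <<'E'
from h import *
go(P(0,123,175),-4.15)
E
```

```text
t28.6 p [ 581.8 -361.    56.5] panel 77.6 -419.3 jawdeg -11.0 tilt 0.06,-0.03 F [-0.3  0.2  4.6] w 45.1 q6 -0.38
rot -0.12 shift cm [-11.85, -7.76, -54.23]
```

{"fn": "apply_moves", "kwargs": {"increments": [{"gripper": 0, "delta_pos": [-1.4, 0, 0], "dr": [0, 0, 0]}, {"gripper": 0, "delta_pos": [-2.5, 0, 0], "dr": [0, 0, 0]}, {"gripper": 0, "delta_pos": [-3, 0, 0], "dr": [0, 0, 0]}, {"gripper": 0, "delta_pos": [-3, 0, 0], "dr": [-0.06, 0, 0]}, {"gripper": 0, "delta_pos": [-2.5, 0, 0], "dr": [-0.06, 0, 0]}]}}

```text
t: 29.03
ee_pos: [581.3, -360.8, 182.2]
orientation: [1.26, 1.175, -1.26]
ft_force: [0.3, 0.3, -1.8]
width: 45.0
```

{"fn": "apply_moves", "kwargs": {"increments": [{"gripper": 0, "delta_pos": [0, -0.43, -2.5], "dr": [0, 0, 0]}, {"gripper": 0, "delta_pos": [0, -0.43, -3], "dr": [0, 0, 0]}, {"gripper": 0, "delta_pos": [0, -0.43, -3], "dr": [0, 0, 0]}, {"gripper": 0, "delta_pos": [0, -0.43, -3], "dr": [0, 0, 0]}, {"gripper": 0, "delta_pos": [0, -0.43, -3], "dr": [0, 0, 0]}]}}

```text
t: 29.45
ee_pos: [569.7, -213.3, 180.3]
orientation: [1.263, 1.174, -1.263]
ft_force: [1.2, -0.2, -2.8]
width: 44.9
```

{"fn": "apply_moves", "kwargs": {"increments": [{"gripper": 0, "delta_pos": [0, -0.43, -3], "dr": [0, 0, 0]}, {"gripper": 0, "delta_pos": [0, -0.43, -3], "dr": [0, 0, 0]}, {"gripper": 0, "delta_pos": [0, -0.43, -3], "dr": [0, 0, 0]}, {"gripper": 0, "delta_pos": [0, -0.43, -3], "dr": [0, 0, 0]}, {"gripper": 0, "delta_pos": [0, -0.43, -3], "dr": [0, 0, 0]}]}}

```text
t: 29.87
ee_pos: [559.2, -62.0, 180.3]
orientation: [1.263, 1.174, -1.263]
ft_force: [-0.2, 0.6, -2.0]
width: 45.0
```

{"fn": "apply_moves", "kwargs": {"increments": [{"gripper": 0, "delta_pos": [0, -0.43, -3], "dr": [0, 0, 0]}, {"gripper": 0, "delta_pos": [0, -0.43, -3], "dr": [0, 0, 0]}, {"gripper": 0, "delta_pos": [0, -0.43, -3], "dr": [0, 0, 0]}, {"gripper": 0, "delta_pos": [0, -0.43, -3], "dr": [0, 0, 0]}, {"gripper": 0, "delta_pos": [0, -0.43, -3], "dr": [0, 0, 0]}]}}

```text
t: 30.28
ee_pos: [548.7, 89.1, 180.3]
orientation: [1.262, 1.174, -1.262]
ft_force: [-0.7, 0.1, -2.0]
width: 45.1
```

{"fn": "apply_moves", "kwargs": {"increments": [{"gripper": 0, "delta_pos": [0, -0.43, -3], "dr": [0, 0, 0]}, {"gripper": 0, "delta_pos": [0, -0.43, -3], "dr": [0, 0, 0]}, {"gripper": 0, "delta_pos": [0, -0.43, -2.7], "dr": [0, 0, 0]}, {"gripper": 0, "delta_pos": [0, 0, 0], "dr": [0, 0, 0]}, {"gripper": 0, "delta_pos": [0, 0, 0], "dr": [0, 0, 0]}]}}

```text
t: 30.7
ee_pos: [542.2, 176.6, 180.1]
orientation: [1.26, 1.175, -1.26]
ft_force: [-0.2, -1.1, -2.2]
width: 44.7
```

```bash
python3 - <<'E'
from h import *
go(P(0,123,65),-4.15)
d=snap("scene")
c=d["img"][130:270,190:390];cv2.imwrite("pics/s4.png",cv2.cvtColor(cv2.resize(c,None,fx=3,fy=3,interpolation=cv2.INTER_CUBIC),cv2.COLOR_RGB2BGR))
E
```

```text
t30.7 p [542.2 176.6 180.1] panel -0.8 113.9 jawdeg -4.0 tilt 0.00,-0.01 F [-0.2 -1.1 -2.2] w 44.7 q6 0.36
rot 0.003 shift cm [11.51, 0.08, -0.91]
```

View pics/s4.png

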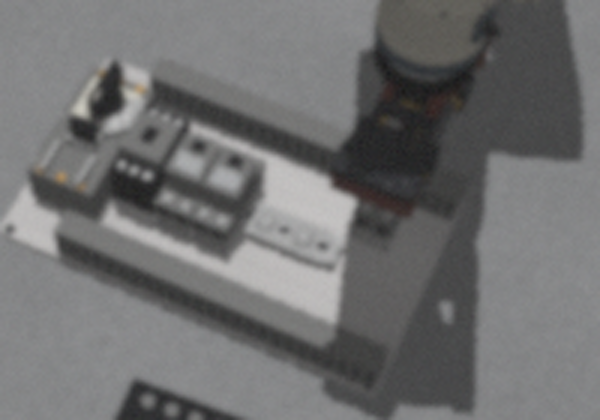

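Two modules are seated next to the contactor and domes 3 and 4 are free. The third module is held. The handle is still off with the tab home.

{"fn": "apply_moves", "kwargs": {"increments": [{"gripper": 0, "delta_pos": [3, 0.08, -1], "dr": [0, 0, 0]}, {"gripper": 0, "delta_pos": [3, 0, 0], "dr": [0, 0, 0]}, {"gripper": 0, "delta_pos": [2.5, 0, 0], "dr": [0, 0, 0]}, {"gripper": 0, "delta_pos": [1.8, 0, 0], "dr": [0, 0, 0]}, {"gripper": 0, "delta_pos": [1.1, 0, 0], "dr": [0, 0, 0]}]}}

```text
t: 31.17
ee_pos: [543.1, 183.6, 63.7]
orientation: [1.261, 1.175, -1.266]
ft_force: [-0.4, 0.0, -2.6]
width: 44.9
```

{"fn": "apply_moves", "kwargs": {"increments": [{"gripper": 0, "delta_pos": [0.1, 0, 0], "dr": [0, 0, 0]}, {"gripper": 0, "delta_pos": [0, 0, 0], "dr": [0, 0, 0]}, {"gripper": 0, "delta_pos": [0, 0, 0], "dr": [0, 0, 0]}, {"gripper": 0, "delta_pos": [0, 0, 0], "dr": [0, 0, 0]}, {"gripper": 0, "delta_pos": [0, 0, 0], "dr": [0, 0, 0]}]}}

```text
t: 31.58
ee_pos: [545.1, 185.5, 66.0]
orientation: [1.264, 1.173, -1.261]
ft_force: [-0.4, 0.2, -1.9]
width: 45.1
```

```bash
python3 - <<'E'
from h import *
go(P(0,123,61.3),-4.15)
E
```

```text
t31.6 p [545.1 185.5  66. ] panel 1.4 123.0 jawdeg -4.2 tilt 0.12,0.04 F [-0.4  0.2 -1.9] w 45.1 q6 0.38
rot -0.0 shift cm [0.47, -0.14, 0.00]
```

{"fn": "apply_moves", "kwargs": {"increments": [{"gripper": 0, "delta_pos": [0.3, -0.14, 0], "dr": [0, 0, 0]}, {"gripper": 0, "delta_pos": [0.2, 0, 0], "dr": [0, 0, 0]}, {"gripper": 0, "delta_pos": [0, 0, 1], "dr": [0, 0, 0]}, {"gripper": 0, "delta_pos": [0, 0, 1], "dr": [0, 0, 0]}, {"gripper": 0, "delta_pos": [0, 0, 0.8], "dr": [0, 0, 0]}]}}

```text
t: 32.0
ee_pos: [542.6, 158.3, 61.5]
orientation: [1.266, 1.172, -1.258]
ft_force: [-0.3, 3.5, 9.3]
width: 44.7
```

{"fn": "apply_moves", "kwargs": {"increments": [{"gripper": 0, "delta_pos": [0, 0, 0.7], "dr": [0, 0, 0]}, {"gripper": 0, "delta_pos": [0, 0, 0.7], "dr": [0, 0, 0]}, {"gripper": 0, "delta_pos": [0, 0, 0.7], "dr": [0, 0, 0]}, {"gripper": 0, "delta_pos": [0, 0, 0.7], "dr": [0, 0, 0]}, {"gripper": 0, "delta_pos": [0, 0, 0.7], "dr": [0, 0, 0]}]}}

```text
t: 32.42
ee_pos: [540.3, 123.6, 61.4]
orientation: [1.267, 1.172, -1.258]
ft_force: [-0.3, 3.5, 8.9]
width: 45.0
```

{"fn": "apply_moves", "kwargs": {"increments": [{"gripper": 0, "delta_pos": [0, 0, 1], "dr": [0, 0, 0]}, {"gripper": 0, "delta_pos": [0, 0, 1], "dr": [0, 0, 0]}, {"gripper": 0, "delta_pos": [0, 0, 1], "dr": [0, 0, 0]}, {"gripper": 0, "delta_pos": [0, 0, 1], "dr": [0, 0, 0]}, {"gripper": 0, "delta_pos": [0, 0, 0.8], "dr": [0, 0, 0]}]}}

```text
t: 32.83
ee_pos: [536.6, 75.1, 61.5]
orientation: [1.266, 1.172, -1.259]
ft_force: [-0.7, 3.6, 11.6]
width: 45.3
```

```bash
python3 - <<'E'
from h import *
state()
E
```

```text
t32.8 p [536.6  75.1  61.5] panel 1.0 12.3 jawdeg -4.2 tilt 0.25,0.07 F [-0.7  3.6 11.6] w 45.3 q6 0.19
```

{"fn": "apply_moves", "kwargs": {"increments": [{"gripper": 0, "delta_pos": [0, -0.05, 0.4], "dr": [0, 0, 0]}, {"gripper": 0, "delta_pos": [0, 0, 0.2], "dr": [0, 0, 0]}, {"gripper": 0, "delta_pos": [0, 0, 0.2], "dr": [0, 0, 0]}, {"gripper": 0, "delta_pos": [0, 0, 0.0], "dr": [0, 0, 0]}, {"gripper": 0, "delta_pos": [0, 0, 0], "dr": [0, 0, 0]}]}}

```text
t: 33.25
ee_pos: [535.8, 67.3, 61.5]
orientation: [1.265, 1.171, -1.259]
ft_force: [0.8, 2.2, 11.5]
width: 44.9
```

{"fn": "apply_moves", "kwargs": {"increments": [{"gripper": 0, "delta_pos": [0, 0, 0.1], "dr": [0, 0, 0]}, {"gripper": 0, "delta_pos": [0, 0, 0], "dr": [0, 0, 0]}, {"gripper": 0, "delta_pos": [0, 0, 0], "dr": [0, 0, 0]}, {"gripper": 0, "delta_pos": [0, 0, 0], "dr": [0, 0, 0]}, {"gripper": 0, "delta_pos": [0, 0, 0], "dr": [0, 0, 0]}]}}

```text
t: 33.67
ee_pos: [535.7, 66.5, 61.5]
orientation: [1.265, 1.171, -1.259]
ft_force: [0.5, 2.0, 12.2]
width: 44.8
```

{"fn": "apply_moves", "kwargs": {"increments": [{"gripper": 0, "delta_pos": [0, 0, 0.1], "dr": [0, 0, 0]}, {"gripper": 0, "delta_pos": [0, 0, 0], "dr": [0, 0, 0]}, {"gripper": 0, "delta_pos": [0, 0, 0], "dr": [0, 0, 0]}, {"gripper": 0, "delta_pos": [0, 0, 0], "dr": [0, 0, 0]}, {"gripper": 0, "delta_pos": [0, 0, 0], "dr": [0, 0, 0]}]}}

```text
t: 34.08
ee_pos: [535.7, 65.6, 61.5]
orientation: [1.266, 1.171, -1.258]
ft_force: [1.0, 3.3, 11.8]
width: 44.7
```

```bash
python3 - <<'E'
from h import *
state()
E
```

```text
t34.1 p [535.7  65.6  61.5] panel 0.7 2.8 jawdeg -4.2 tilt 0.27,0.06 F [ 1.   3.3 11.8] w 44.7 q6 0.17
```

{"fn": "apply_moves", "kwargs": {"increments": [{"gripper": 75, "delta_pos": [0, 0, 0], "dr": [0, 0, 0]}, {"gripper": 75, "delta_pos": [0, 0, 0], "dr": [0, 0, 0]}, {"gripper": 75, "delta_pos": [0, 0, 0], "dr": [0, 0, 0]}, {"gripper": 75, "delta_pos": [0, 0, 0], "dr": [0, 0, 0]}, {"gripper": 75, "delta_pos": [-1.5, 0, 0], "dr": [0, 0, 0]}]}}

```text
t: 34.5
ee_pos: [531.6, 64.6, 72.7]
orientation: [1.26, 1.177, -1.266]
ft_force: [-0.3, 0.6, -0.5]
width: 65.6
```

{"fn": "apply_moves", "kwargs": {"increments": [{"gripper": 75, "delta_pos": [-3, 0, 0], "dr": [0, 0, 0]}, {"gripper": 75, "delta_pos": [-3.5, 0, 0], "dr": [0, 0, 0]}, {"gripper": 75, "delta_pos": [-3.5, 0, 0], "dr": [0, 0, 0]}, {"gripper": 75, "delta_pos": [0, -0.6, 3.5], "dr": [0, 0, 0]}, {"gripper": 75, "delta_pos": [0, -0.6, 3.5], "dr": [0, 0, 0]}]}}

```text
t: 34.92
ee_pos: [518.2, -3.8, 177.0]
orientation: [1.262, 1.172, -1.256]
ft_force: [-0.4, -0.7, -0.8]
width: 65.9
```

{"fn": "apply_moves", "kwargs": {"increments": [{"gripper": 75, "delta_pos": [0, -0.6, 3.5], "dr": [0, 0, 0]}, {"gripper": 75, "delta_pos": [0, -0.6, 3.5], "dr": [0, 0, 0]}, {"gripper": 75, "delta_pos": [0, -0.6, 3.5], "dr": [0, 0, 0]}, {"gripper": 75, "delta_pos": [0, -0.6, 3.5], "dr": [0, 0, 0]}, {"gripper": 75, "delta_pos": [0, -0.6, 3.5], "dr": [0, 0, 0]}]}}

```text
t: 35.33
ee_pos: [473.0, -178.0, 174.6]
orientation: [1.262, 1.174, -1.263]
ft_force: [0.7, 0.1, 0.3]
width: 65.4
```

{"fn": "apply_moves", "kwargs": {"increments": [{"gripper": 75, "delta_pos": [0, -0.6, 3.5], "dr": [0, 0, 0]}, {"gripper": 75, "delta_pos": [0, 0, 0], "dr": [0.1, 0, 0]}, {"gripper": 75, "delta_pos": [0, 0, 0], "dr": [0.1, 0, 0]}, {"gripper": 75, "delta_pos": [0, 0, 0], "dr": [0.08, 0, 0]}, {"gripper": 75, "delta_pos": [0, 0, 0], "dr": [0, 0, 0]}]}}

```text
t: 35.75
ee_pos: [465.0, -211.3, 174.4]
orientation: [1.466, 1.02, -1.467]
ft_force: [-0.4, -0.6, 0.4]
width: 65.9
```

```bash
python3 - <<'E'
from h import *
for n in("top","scene"):
    d=snap(n);print(n,*mods(d),sep="\n ")
    for b in blobs(cloud(d),75,81.5,(470,600,-40,200),20): print("rail",b, (b[1]-O)@ex,(b[1]-O)@ey)
    W=cloud(d).reshape(-1,3);W=W[np.isfinite(W[:,0])];c=W[:,:2]-O;X=c@ex;Y=c@ey
    m=(W[:,2]>75)&(W[:,2]<82)&(abs(X)<15)&(Y>-80)&(Y<100);print("nose +y edge",Y[m].max() if m.any() else None)
go([456.4,-315.8,57],-20)
E
```

```text
top
 (1038, np.float64(514.4), np.float64(-31.1), np.float64(110.4), np.float64(228.2), 'ang', -83.8, 77.6)
rail (523, array([532.6,  26.2]), array([116. ,  45.4]), 85.6, 78.6) 0.4616684104162432 -36.762982227763075
nose +y edge 21.2076909791419
scene
 (184, np.float64(456.3), np.float64(-313.0), np.float64(40.4), np.float64(47.0), 'ang', -22.8, 72.6)
 (1159, np.float64(550.0), np.float64(-23.4), np.float64(212.9), np.float64(120.8), 'ang', 75.6, 76.5)
rail (479, array([533.8,  25.3]), array([122.4,  47.3]), 85.1, 78.4) 1.7236530856946723 -37.57378101868609
nose +y edge 23.82682676050265
t35.9 p [ 465.2 -210.9  174.5] panel -49.6 -278.1 jawdeg -20.0 tilt -0.03,0.01 F [ 0.6  0.2 -0.2] w 65.3 q6 -0.10
rot -0.001 shift cm [11.75, 2.76, 10.16]
```

{"fn": "apply_moves", "kwargs": {"increments": [{"gripper": 75, "delta_pos": [0, 0.9, 3.3], "dr": [0, 0, 0]}, {"gripper": 75, "delta_pos": [0, 0.9, 3.3], "dr": [0, 0, 0]}, {"gripper": 75, "delta_pos": [0, 0.96, 3.56], "dr": [0, 0, 0]}, {"gripper": 75, "delta_pos": [3, 0, 0], "dr": [0, 0, 0]}, {"gripper": 75, "delta_pos": [3, 0, 0], "dr": [0, 0, 0]}]}}

```text
t: 36.27
ee_pos: [457.6, -318.6, 115.5]
orientation: [1.464, 1.016, -1.461]
ft_force: [0.5, 0.2, -0.7]
width: 66.2
```

{"fn": "apply_moves", "kwargs": {"increments": [{"gripper": 75, "delta_pos": [2, 0, 0], "dr": [0, 0, 0]}, {"gripper": 75, "delta_pos": [0, 0, 0], "dr": [0, 0, 0]}, {"gripper": 75, "delta_pos": [0, 0, 0], "dr": [0, 0, 0]}, {"gripper": 75, "delta_pos": [0, 0, 0], "dr": [0, 0, 0]}, {"gripper": 75, "delta_pos": [0, 0, 0], "dr": [0, 0, 0]}]}}

```text
t: 36.68
ee_pos: [457.3, -316.3, 96.2]
orientation: [1.463, 1.019, -1.462]
ft_force: [0.2, -0.1, -0.5]
width: 65.8
```

```bash
python3 - <<'E'
from h import *
go([456.4,-315.8,57],-20)
d=snap("scene");print(*mods(d),sep="\n ")
E
```

```text
t36.7 p [ 457.3 -316.3   96.2] panel -49.9 -383.8 jawdeg -20.1 tilt 0.12,-0.09 F [ 0.2 -0.1 -0.5] w 65.8 q6 -0.28
rot -0.002 shift cm [3.92, -0.10, -0.01]
(181, np.float64(456.9), np.float64(-314.1), np.float64(38.8), np.float64(45.8), 'ang', -18.1, 72.5)
 (82, np.float64(496.4), np.float64(-96.4), np.float64(31.0), np.float64(51.8), 'ang', -18.2, 69.2)
 (979, np.float64(532.0), np.float64(7.2), np.float64(160.0), np.float64(82.3), 'ang', 84.8, 77.2)
 (71, np.float64(549.1), np.float64(-122.5), np.float64(26.0), np.float64(62.4), 'ang', -44.5, 68.7)
```

{"fn": "apply_moves", "kwargs": {"increments": [{"gripper": 75, "delta_pos": [2, -0.1, 0], "dr": [0, 0, 0]}, {"gripper": 75, "delta_pos": [1.4, 0, 0], "dr": [0, 0, 0]}, {"gripper": 75, "delta_pos": [0.5, 0, 0], "dr": [0, 0, 0]}, {"gripper": 75, "delta_pos": [0, 0, 0], "dr": [0, 0, 0]}, {"gripper": 0, "delta_pos": [0, 0, 0], "dr": [0, 0, 0]}]}}

```text
t: 37.15
ee_pos: [455.7, -315.7, 56.4]
orientation: [1.464, 1.021, -1.463]
ft_force: [0.2, -0.1, -0.8]
width: 62.2
```

{"fn": "apply_moves", "kwargs": {"increments": [{"gripper": 0, "delta_pos": [0, 0, 0], "dr": [0, 0, 0]}, {"gripper": 0, "delta_pos": [0, 0, 0], "dr": [0, 0, 0]}, {"gripper": 0, "delta_pos": [0, 0, 0], "dr": [0, 0, 0]}, {"gripper": 0, "delta_pos": [0, 0, 0], "dr": [0, 0, 0]}, {"gripper": 0, "delta_pos": [0, 0, 0], "dr": [0, 0, 0]}]}}

```text
t: 37.57
ee_pos: [455.8, -315.9, 56.5]
orientation: [1.464, 1.02, -1.463]
ft_force: [0.0, 0.6, 6.5]
width: 44.6
```

```bash
python3 - <<'E'
from h import *
go(P(0,123,180),-4.15)
E
```

```text
t37.6 p [ 455.8 -315.9   56.5] panel -51.4 -383.5 jawdeg -20.2 tilt 0.07,-0.05 F [0.  0.6 6.5] w 44.6 q6 -0.27
rot -0.28 shift cm [-12.35, 5.14, -50.65]
```

{"fn": "apply_moves", "kwargs": {"increments": [{"gripper": 0, "delta_pos": [-1.4, 0, 0], "dr": [0, 0, 0]}, {"gripper": 0, "delta_pos": [-2.5, 0, 0], "dr": [0, 0, 0]}, {"gripper": 0, "delta_pos": [-3, 0, 0], "dr": [-0.09, 0, 0]}, {"gripper": 0, "delta_pos": [-3, 0, 0], "dr": [-0.1, 0, 0]}, {"gripper": 0, "delta_pos": [-2.5, 0, 0], "dr": [-0.09, 0, 0]}]}}

```text
t: 37.98
ee_pos: [455.2, -315.4, 181.3]
orientation: [1.259, 1.176, -1.259]
ft_force: [0.7, 0.1, -3.8]
width: 44.8
```

{"fn": "apply_moves", "kwargs": {"increments": [{"gripper": 0, "delta_pos": [0, 0.3, -2.5], "dr": [0, 0, 0]}, {"gripper": 0, "delta_pos": [0, 0.3, -3], "dr": [0, 0, 0]}, {"gripper": 0, "delta_pos": [0, 0.3, -3], "dr": [0, 0, 0]}, {"gripper": 0, "delta_pos": [0, 0.3, -3], "dr": [0, 0, 0]}, {"gripper": 0, "delta_pos": [0, 0.3, -3], "dr": [0, 0, 0]}]}}

```text
t: 38.4
ee_pos: [480.3, -170.6, 179.6]
orientation: [1.263, 1.174, -1.263]
ft_force: [0.4, 0.3, -2.8]
width: 44.8
```

{"fn": "apply_moves", "kwargs": {"increments": [{"gripper": 0, "delta_pos": [0, 0.3, -3], "dr": [0, 0, 0]}, {"gripper": 0, "delta_pos": [0, 0.3, -3], "dr": [0, 0, 0]}, {"gripper": 0, "delta_pos": [0, 0.3, -3], "dr": [0, 0, 0]}, {"gripper": 0, "delta_pos": [0, 0.3, -3], "dr": [0, 0, 0]}, {"gripper": 0, "delta_pos": [0, 0.3, -3], "dr": [0, 0, 0]}]}}

```text
t: 38.82
ee_pos: [506.2, -21.9, 179.6]
orientation: [1.262, 1.174, -1.263]
ft_force: [0.2, -0.8, -1.6]
width: 45.2
```

{"fn": "apply_moves", "kwargs": {"increments": [{"gripper": 0, "delta_pos": [0, 0.3, -3], "dr": [0, 0, 0]}, {"gripper": 0, "delta_pos": [0, 0.3, -3], "dr": [0, 0, 0]}, {"gripper": 0, "delta_pos": [0, 0.3, -3], "dr": [0, 0, 0]}, {"gripper": 0, "delta_pos": [0, 0.3, -3], "dr": [0, 0, 0]}, {"gripper": 0, "delta_pos": [0, 0.3, -3], "dr": [0, 0, 0]}]}}

```text
t: 39.23
ee_pos: [532.0, 126.5, 179.5]
orientation: [1.262, 1.174, -1.263]
ft_force: [1.1, -0.5, -2.3]
width: 45.1
```

{"fn": "apply_moves", "kwargs": {"increments": [{"gripper": 0, "delta_pos": [0, 0.34, -3], "dr": [0, 0, 0]}, {"gripper": 0, "delta_pos": [0, 0.3, -3.1], "dr": [0, 0, 0]}, {"gripper": 0, "delta_pos": [0, 0, 0], "dr": [0, 0, 0]}, {"gripper": 0, "delta_pos": [0, 0, 0], "dr": [0, 0, 0]}, {"gripper": 0, "delta_pos": [0, 0, 0], "dr": [0, 0, 0]}]}}

```text
t: 39.65
ee_pos: [542.5, 185.0, 179.2]
orientation: [1.261, 1.175, -1.263]
ft_force: [0.9, 0.1, -2.7]
width: 44.8
```

```bash
python3 - <<'E'
from h import *
go(P(0,123,65),-4.15)
E
```

```text
t39.6 p [542.5 185.  179.2] panel -1.2 122.3 jawdeg -4.1 tilt -0.08,-0.04 F [ 0.9  0.1 -2.7] w 44.8 q6 0.38
rot 0.001 shift cm [11.42, 0.12, -0.07]
```

{"fn": "apply_moves", "kwargs": {"increments": [{"gripper": 0, "delta_pos": [3, 0, 0], "dr": [0, 0, 0]}, {"gripper": 0, "delta_pos": [3, 0, 0], "dr": [0, 0, 0]}, {"gripper": 0, "delta_pos": [2.7, 0, 0], "dr": [0, 0, 0]}, {"gripper": 0, "delta_pos": [1.8, 0, 0], "dr": [0, 0, 0]}, {"gripper": 0, "delta_pos": [1.0, 0, 0], "dr": [0, 0, 0]}]}}

```text
t: 40.07
ee_pos: [541.4, 183.4, 62.3]
orientation: [1.261, 1.175, -1.267]
ft_force: [0.1, -1.4, -1.7]
width: 44.8
```

{"fn": "apply_moves", "kwargs": {"increments": [{"gripper": 0, "delta_pos": [0, 0, 0], "dr": [0, 0, 0]}, {"gripper": 0, "delta_pos": [0, 0, 0], "dr": [0, 0, 0]}, {"gripper": 0, "delta_pos": [0, 0, 0], "dr": [0, 0, 0]}, {"gripper": 0, "delta_pos": [0, 0, 0], "dr": [0, 0, 0]}, {"gripper": 0, "delta_pos": [0, 0, 0], "dr": [0, 0, 0]}]}}

```text
t: 40.48
ee_pos: [543.9, 185.6, 65.9]
orientation: [1.264, 1.173, -1.261]
ft_force: [0.7, -0.3, -2.1]
width: 44.6
```

```bash
python3 - <<'E'
from h import *
go(P(0.3,123,61.3),-4.15)
E
```

```text
t40.5 p [543.9 185.6  65.9] panel 0.2 123.0 jawdeg -4.2 tilt 0.11,0.03 F [ 0.7 -0.3 -2.1] w 44.6 q6 0.38
rot -0.0 shift cm [0.46, 0.01, 0.00]
```

{"fn": "apply_moves", "kwargs": {"increments": [{"gripper": 0, "delta_pos": [0.3, 0, 0], "dr": [0, 0, 0]}, {"gripper": 0, "delta_pos": [0.2, 0, 0], "dr": [0, 0, 0]}, {"gripper": 0, "delta_pos": [0, 0, 1], "dr": [0, 0, 0]}, {"gripper": 0, "delta_pos": [0, 0, 1], "dr": [0, 0, 0]}, {"gripper": 0, "delta_pos": [0, 0, 0.8], "dr": [0, 0, 0]}]}}

```text
t: 40.9
ee_pos: [542.8, 158.2, 61.2]
orientation: [1.266, 1.173, -1.259]
ft_force: [-0.5, 2.3, 7.6]
width: 44.9
```

{"fn": "apply_moves", "kwargs": {"increments": [{"gripper": 0, "delta_pos": [0, 0, 0.7], "dr": [0, 0, 0]}, {"gripper": 0, "delta_pos": [0, 0, 0.7], "dr": [0, 0, 0]}, {"gripper": 0, "delta_pos": [0, 0, 0.7], "dr": [0, 0, 0]}, {"gripper": 0, "delta_pos": [0, 0, 0.7], "dr": [0, 0, 0]}, {"gripper": 0, "delta_pos": [0, 0, 0.7], "dr": [0, 0, 0]}]}}

```text
t: 41.32
ee_pos: [540.3, 123.5, 61.2]
orientation: [1.266, 1.173, -1.259]
ft_force: [-0.9, 4.9, 11.1]
width: 44.7
```

{"fn": "apply_moves", "kwargs": {"increments": [{"gripper": 0, "delta_pos": [0, 0, 0.6], "dr": [0, 0, 0]}, {"gripper": 0, "delta_pos": [0, 0, 0.5], "dr": [0, 0, 0]}, {"gripper": 0, "delta_pos": [0, 0, 0.4], "dr": [0, 0, 0]}, {"gripper": 0, "delta_pos": [0, 0, 0], "dr": [0, 0, 0]}, {"gripper": 0, "delta_pos": [0, 0, 0], "dr": [0, 0, 0]}]}}

```text
t: 41.73
ee_pos: [539.0, 107.8, 61.2]
orientation: [1.264, 1.172, -1.26]
ft_force: [-0.6, -1.2, 9.7]
width: 44.7
```

```bash
python3 - <<'E'
from h import *
state()
E
```

```text
t41.7 p [539.  107.8  61.2] panel 1.0 45.1 jawdeg -4.2 tilt 0.17,0.03 F [-0.6 -1.2  9.7] w 44.7 q6 0.25
```

{"fn": "apply_moves", "kwargs": {"increments": [{"gripper": 0, "delta_pos": [0, -0.05, 0.2], "dr": [0, 0, 0]}, {"gripper": 0, "delta_pos": [0, 0, 0], "dr": [0, 0, 0]}, {"gripper": 0, "delta_pos": [0, 0, 0], "dr": [0, 0, 0]}, {"gripper": 0, "delta_pos": [0, 0, 0], "dr": [0, 0, 0]}, {"gripper": 0, "delta_pos": [0, 0, 0], "dr": [0, 0, 0]}]}}

```text
t: 42.15
ee_pos: [538.7, 106.3, 61.2]
orientation: [1.265, 1.172, -1.259]
ft_force: [0.7, 1.1, 9.5]
width: 44.9
```

{"fn": "apply_moves", "kwargs": {"increments": [{"gripper": 0, "delta_pos": [0, 0, 0.1], "dr": [0, 0, 0]}, {"gripper": 0, "delta_pos": [0, 0, 0], "dr": [0, 0, 0]}, {"gripper": 0, "delta_pos": [0, 0, 0], "dr": [0, 0, 0]}, {"gripper": 0, "delta_pos": [0, 0, 0], "dr": [0, 0, 0]}, {"gripper": 0, "delta_pos": [0, 0, 0], "dr": [0, 0, 0]}]}}

```text
t: 42.57
ee_pos: [538.7, 105.5, 61.2]
orientation: [1.265, 1.172, -1.259]
ft_force: [0.8, 2.2, 8.3]
width: 44.7
```

```bash
python3 - <<'E'
from h import *
state()
E
```

```text
t42.6 p [538.7 105.5  61.2] panel 0.8 42.7 jawdeg -4.2 tilt 0.22,0.07 F [0.8 2.2 8.3] w 44.7 q6 0.24
```

{"fn": "apply_moves", "kwargs": {"increments": [{"gripper": 75, "delta_pos": [0, 0, 0], "dr": [0, 0, 0]}, {"gripper": 75, "delta_pos": [0, 0, 0], "dr": [0, 0, 0]}, {"gripper": 75, "delta_pos": [0, 0, 0], "dr": [0, 0, 0]}, {"gripper": 75, "delta_pos": [0, 0, 0], "dr": [0, 0, 0]}, {"gripper": 75, "delta_pos": [-1.5, 0, 0], "dr": [0, 0, 0]}]}}

```text
t: 42.98
ee_pos: [534.9, 104.4, 72.6]
orientation: [1.259, 1.177, -1.266]
ft_force: [-0.5, -0.1, -0.1]
width: 65.5
```

{"fn": "apply_moves", "kwargs": {"increments": [{"gripper": 75, "delta_pos": [-3, 0, 0], "dr": [0, 0, 0]}, {"gripper": 75, "delta_pos": [-3.5, 0, 0], "dr": [0, 0, 0]}, {"gripper": 75, "delta_pos": [-3.5, 0, 0], "dr": [0, 0, 0]}, {"gripper": 75, "delta_pos": [0, -0.6, 3.5], "dr": [0, 0, 0]}, {"gripper": 75, "delta_pos": [0, -0.6, 3.5], "dr": [0, 0, 0]}]}}

```text
t: 43.4
ee_pos: [521.5, 36.2, 177.0]
orientation: [1.263, 1.172, -1.256]
ft_force: [0.2, -0.1, 0.1]
width: 65.8
```

{"fn": "apply_moves", "kwargs": {"increments": [{"gripper": 75, "delta_pos": [0, 0, 4], "dr": [0, 0, 0]}, {"gripper": 75, "delta_pos": [0, 0, 4], "dr": [0, 0, 0]}, {"gripper": 75, "delta_pos": [0, 0, 4], "dr": [0, 0, 0]}, {"gripper": 75, "delta_pos": [0, 0, 4], "dr": [0, 0, 0]}, {"gripper": 75, "delta_pos": [0, 0, 4], "dr": [0, 0, 0]}]}}

```text
t: 43.82
ee_pos: [504.6, -165.6, 174.6]
orientation: [1.262, 1.174, -1.262]
ft_force: [0.5, 0.3, 0.2]
width: 66.6
```

{"fn": "apply_moves", "kwargs": {"increments": [{"gripper": 60, "delta_pos": [0, 0, 4], "dr": [0, 0, 0]}, {"gripper": 60, "delta_pos": [0, 0, 4], "dr": [0, 0, 0]}, {"gripper": 60, "delta_pos": [0, 0, 4], "dr": [0, 0, 0]}, {"gripper": 60, "delta_pos": [0, 0, 0], "dr": [0, 0, 0]}, {"gripper": 60, "delta_pos": [0, 0, 0], "dr": [0, 0, 0]}]}}

```text
t: 44.23
ee_pos: [496.0, -285.3, 174.3]
orientation: [1.265, 1.172, -1.265]
ft_force: [-0.0, 1.2, 0.4]
width: 52.6
```

```bash
python3 - <<'E'
from h import *
for n in("top","scene"):
    d=snap(n)
    for b in blobs(cloud(d),75,81.5,(470,600,-40,200),20): print("rail",b, (b[1]-O)@ex,(b[1]-O)@ey)
    W=cloud(d).reshape(-1,3);W=W[np.isfinite(W[:,0])];c=W[:,:2]-O;X=c@ex;Y=c@ey
    m=(W[:,2]>75)&(W[:,2]<82)&(abs(X)<15)&(Y>-80)&(Y<100);print("nose +y edge",Y[m].max() if m.any() else None)
c=d["img"][130:270,190:390];cv2.imwrite("pics/s5.png",cv2.cvtColor(cv2.resize(c,None,fx=4,fy=4,interpolation=cv2.INTER_CUBIC),cv2.COLOR_RGB2BGR))
state()
E
```

```text
rail (698, array([534.1,  47.4]), array([149.3,  45.3]), 85.5, 78.8) 0.42353704153407945 -15.510016646491662
nose +y edge 59.03005267579759
rail (637, array([536. ,  43.9]), array([159.8,  50.4]), 84.8, 78.3) 2.571842729251362 -18.863340769227413
nose +y edge 61.073356405135186
t44.3 p [ 496.1 -282.7  174.2] panel -13.6 -347.5 jawdeg -4.2 tilt -0.06,0.05 F [ 0.3  0.6 -0.2] w 52.8 q6 -0.47
```

View pics/s5.png

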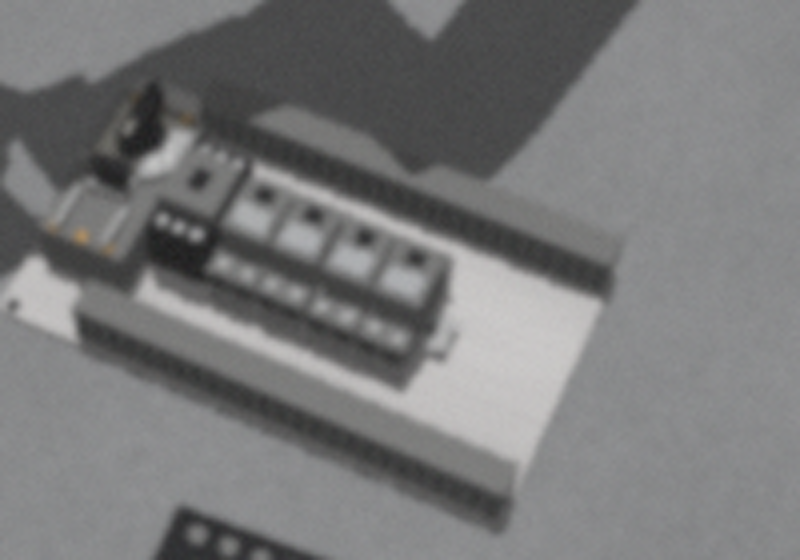

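{"fn": "apply_moves", "kwargs": {"increments": [{"gripper": 45, "delta_pos": [0, 0, 0], "dr": [-0.112, 0, 0]}, {"gripper": 45, "delta_pos": [0, 0, 0], "dr": [-0.112, 0, 0]}, {"gripper": 45, "delta_pos": [0, 0, 0], "dr": [-0.112, 0, 0]}, {"gripper": 45, "delta_pos": [0, 0, 0], "dr": [-0.112, 0, 0]}, {"gripper": 45, "delta_pos": [0, 0, 0], "dr": [-0.112, 0, 0]}]}}

```text
t: 44.75
ee_pos: [496.8, -281.3, 174.6]
orientation: [0.837, 1.405, -0.837]
ft_force: [-1.3, 0.4, -0.1]
width: 39.6
```

{"fn": "apply_moves", "kwargs": {"increments": [{"gripper": 45, "delta_pos": [0, 0, 0], "dr": [-0.112, 0, 0]}, {"gripper": 45, "delta_pos": [0, 0, 0], "dr": [-0.112, 0, 0]}, {"gripper": 45, "delta_pos": [0, 0, 0], "dr": [-0.112, 0, 0]}, {"gripper": 45, "delta_pos": [0, 0, 0], "dr": [-0.112, 0, 0]}, {"gripper": 45, "delta_pos": [0, 0, 0], "dr": [-0.112, 0, 0]}]}}

```text
t: 45.17
ee_pos: [496.8, -281.3, 174.6]
orientation: [0.404, 1.534, -0.404]
ft_force: [0.7, 0.6, 0.2]
width: 39.6
```

{"fn": "apply_moves", "kwargs": {"increments": [{"gripper": 45, "delta_pos": [0, 0, 0], "dr": [-0.112, 0, 0]}, {"gripper": 45, "delta_pos": [0, 0, 0], "dr": [-0.112, 0, 0]}, {"gripper": 45, "delta_pos": [0, 0, 0], "dr": [-0.112, 0, 0]}, {"gripper": 45, "delta_pos": [0, 0, 0], "dr": [-0.112, 0, 0]}, {"gripper": 45, "delta_pos": [0, 0, 0], "dr": [0, 0, 0]}]}}

```text
t: 45.58
ee_pos: [496.8, -281.5, 174.6]
orientation: [0.054, 1.571, -0.054]
ft_force: [0.5, -0.5, -0.2]
width: 39.4
```

```bash
python3 - <<'E'
from h import *
go(P(14,-177,110),85.85)
p=cloud(snap("top")).reshape(-1,3);p=p[np.isfinite(p[:,0])];c=p[:,:2]-O;X=c@ex;Y=c@ey
q=(p[:,2]>76)&(p[:,2]<97)&(X>2)&(X<60)&(Y>-205)&(Y<-145);print("tab",q.sum(),X[q].min(),X[q].max(),Y[q].min(),Y[q].max(),np.median(p[q,2]))
E
```

```text
t45.6 p [ 496.8 -281.5  174.6] panel -13.0 -346.2 jawdeg 86.0 tilt -0.03,0.03 F [ 0.5 -0.5 -0.2] w 39.4 q6 -2.04
rot 0.003 shift cm [6.46, 16.92, 2.70]
tab 46 7.604141474432161 20.058262815797477 -190.29580915765717 -164.77384459030142 84.52819658380795
```

{"fn": "apply_moves", "kwargs": {"increments": [{"gripper": 45, "delta_pos": [0, 3.4, 0.54], "dr": [0, 0, 0]}, {"gripper": 45, "delta_pos": [0, 3.4, 0.54], "dr": [0, 0, 0]}, {"gripper": 45, "delta_pos": [0, 3.4, 0.54], "dr": [0, 0, 0]}, {"gripper": 45, "delta_pos": [0, 3.4, 0.54], "dr": [0, 0, 0]}, {"gripper": 45, "delta_pos": [0, 3.3, 0.54], "dr": [0, 0, 0]}]}}

```text
t: 46.05
ee_pos: [536.2, -114.4, 174.7]
orientation: [0.062, 1.57, -0.062]
ft_force: [1.3, -1.0, 0.0]
width: 39.6
```

{"fn": "apply_moves", "kwargs": {"increments": [{"gripper": 45, "delta_pos": [3, 0, 0], "dr": [0, 0, 0]}, {"gripper": 45, "delta_pos": [3, 0, 0], "dr": [0, 0, 0]}, {"gripper": 45, "delta_pos": [0, 0, 0], "dr": [0, 0, 0]}, {"gripper": 45, "delta_pos": [0, 0, 0], "dr": [0, 0, 0]}, {"gripper": 45, "delta_pos": [0, 0, 0], "dr": [0, 0, 0]}]}}

```text
t: 46.47
ee_pos: [536.7, -116.8, 115.6]
orientation: [0.06, 1.569, -0.06]
ft_force: [0.5, -0.6, 0.2]
width: 39.3
```

```bash
python3 - <<'E'
from h import *
go(P(14,-177.5,71),85.85)
E
```

```text
t46.5 p [ 536.7 -116.8  115.6] panel 14.9 -179.1 jawdeg 85.6 tilt 0.03,-0.01 F [ 0.5 -0.6  0.2] w 39.3 q6 -1.73
rot -0.004 shift cm [4.46, 0.16, -0.09]
```

Grip the tab and draw it back 20 mm.

{"fn": "apply_moves", "kwargs": {"increments": [{"gripper": 45, "delta_pos": [2, 0.15, -0.05], "dr": [0, 0, 0]}, {"gripper": 45, "delta_pos": [1.5, 0, 0], "dr": [0, 0, 0]}, {"gripper": 45, "delta_pos": [0.7, 0, 0], "dr": [0, 0, 0]}, {"gripper": 45, "delta_pos": [0.1, 0, 0], "dr": [0, 0, 0]}, {"gripper": 0, "delta_pos": [0, 0, 0], "dr": [0, 0, 0]}]}}

```text
t: 46.88
ee_pos: [536.3, -115.8, 72.5]
orientation: [0.06, 1.569, -0.06]
ft_force: [0.2, -0.5, 0.5]
width: 36.0
```

{"fn": "apply_moves", "kwargs": {"increments": [{"gripper": 0, "delta_pos": [0, 0, 0], "dr": [0, 0, 0]}, {"gripper": 0, "delta_pos": [0, 0, 0], "dr": [0, 0, 0]}, {"gripper": 0, "delta_pos": [0, 0, 0], "dr": [0, 0, 0]}, {"gripper": 0, "delta_pos": [0, 0, 0], "dr": [0, 0, 0]}, {"gripper": 0, "delta_pos": [0, 0, 0], "dr": [0, 0, 0]}]}}

```text
t: 47.3
ee_pos: [536.7, -115.8, 72.8]
orientation: [0.059, 1.568, -0.06]
ft_force: [-1.7, -1.4, 6.4]
width: 25.6
```

{"fn": "apply_moves", "kwargs": {"increments": [{"gripper": 0, "delta_pos": [0, 0, 0.5], "dr": [0, 0, 0]}, {"gripper": 0, "delta_pos": [0, 0, 0.6], "dr": [0, 0, 0]}, {"gripper": 0, "delta_pos": [0, 0, 0.5], "dr": [0, 0, 0]}, {"gripper": 0, "delta_pos": [0, 0, 0.3], "dr": [0, 0, 0]}, {"gripper": 0, "delta_pos": [0, 0, 0.1], "dr": [0, 0, 0]}]}}

```text
t: 47.72
ee_pos: [554.8, -117.1, 72.7]
orientation: [0.059, 1.573, -0.059]
ft_force: [-9.8, -1.7, 16.0]
width: 26.0
```

{"fn": "apply_moves", "kwargs": {"increments": [{"gripper": 0, "delta_pos": [0, 0, 0], "dr": [0, 0, 0]}, {"gripper": 0, "delta_pos": [0, 0, 0], "dr": [0, 0, 0]}, {"gripper": 0, "delta_pos": [0, 0, 0], "dr": [0, 0, 0]}, {"gripper": 0, "delta_pos": [0, 0, 0], "dr": [0, 0, 0]}, {"gripper": 0, "delta_pos": [0, 0, 0], "dr": [0, 0, 0]}]}}

```text
t: 48.13
ee_pos: [554.8, -117.1, 72.8]
orientation: [0.059, 1.572, -0.059]
ft_force: [-6.5, -1.7, 12.0]
width: 25.8
```

```bash
python3 - <<'E'
from h import *
state()
E
```

```text
t48.1 p [ 554.8 -117.1   72.8] panel 33.0 -178.1 jawdeg 85.7 tilt -0.10,-0.01 F [-6.5 -1.7 12. ] w 25.8 q6 -1.72
```

{"fn": "apply_moves", "kwargs": {"increments": [{"gripper": 45, "delta_pos": [0, 0, 0], "dr": [0, 0, 0]}, {"gripper": 45, "delta_pos": [0, 0, 0], "dr": [0, 0, 0]}, {"gripper": 45, "delta_pos": [0, 0, 0], "dr": [0, 0, 0]}, {"gripper": 45, "delta_pos": [-1, 0, 0], "dr": [0, 0, 0]}, {"gripper": 45, "delta_pos": [-2, 0, 0], "dr": [0, 0, 0]}]}}

```text
t: 48.55
ee_pos: [554.3, -116.5, 100.4]
orientation: [0.06, 1.574, -0.058]
ft_force: [-0.1, -0.6, -0.5]
width: 39.4
```

{"fn": "apply_moves", "kwargs": {"increments": [{"gripper": 45, "delta_pos": [-2, 0, 0], "dr": [0, 0, 0]}, {"gripper": 45, "delta_pos": [0, 0, -2], "dr": [0, 0, 0]}, {"gripper": 45, "delta_pos": [0, 0.1, -2.2], "dr": [0, 0, 0]}, {"gripper": 45, "delta_pos": [0, 0, -2.1], "dr": [0, 0, 0]}, {"gripper": 45, "delta_pos": [0, 0, 0], "dr": [0, 0, 0]}]}}

```text
t: 48.97
ee_pos: [489.1, -110.4, 121.8]
orientation: [0.06, 1.574, -0.059]
ft_force: [-0.3, 0.3, -0.3]
width: 39.7
```

```bash
python3 - <<'E'
from h import *
go(P(-30.3,-177.5,73),85.85)
p=cloud(snap("scene")).reshape(-1,3);p=p[np.isfinite(p[:,0])];c=p[:,:2]-O;X=c@ex;Y=c@ey
q=(p[:,2]>76)&(p[:,2]<88)&(X>2)&(X<60)&(Y>-205)&(Y<-145);print("tab",q.sum(),np.percentile(X[q],[5,95]),Y[q].min(),Y[q].max())
E
```

```text
t49.0 p [ 489.1 -110.4  121.8] panel -33.1 -176.1 jawdeg 85.7 tilt -0.21,0.05 F [-0.3  0.3 -0.3] w 39.7 q6 -1.74
rot -0.003 shift cm [4.88, -0.14, 0.28]
tab 48 [26.63239642 38.27700822] -187.95134202274824 -161.55721825219732
```

{"fn": "apply_moves", "kwargs": {"increments": [{"gripper": 45, "delta_pos": [2, -0.1, 0.15], "dr": [0, 0, 0]}, {"gripper": 45, "delta_pos": [1.7, 0, 0], "dr": [0, 0, 0]}, {"gripper": 45, "delta_pos": [0.8, 0, 0], "dr": [0, 0, 0]}, {"gripper": 45, "delta_pos": [0.2, 0, 0], "dr": [0, 0, 0]}, {"gripper": 0, "delta_pos": [0, 0, 0], "dr": [0, 0, 0]}]}}

```text
t: 49.43
ee_pos: [494.9, -112.3, 74.4]
orientation: [0.059, 1.571, -0.059]
ft_force: [0.1, 0.2, -0.1]
width: 35.5
```

{"fn": "apply_moves", "kwargs": {"increments": [{"gripper": 0, "delta_pos": [0, 0, 0], "dr": [0, 0, 0]}, {"gripper": 0, "delta_pos": [0, 0, 0], "dr": [0, 0, 0]}, {"gripper": 0, "delta_pos": [0, 0, 0], "dr": [0, 0, 0]}, {"gripper": 0, "delta_pos": [0, 0, 0], "dr": [0, 0, 0]}, {"gripper": 0, "delta_pos": [0, 0, 0], "dr": [0, 0, 0]}]}}

```text
t: 49.85
ee_pos: [495.0, -112.7, 75.4]
orientation: [0.058, 1.569, -0.059]
ft_force: [-0.2, -2.5, 4.3]
width: 13.7
```

{"fn": "apply_moves", "kwargs": {"increments": [{"gripper": 0, "delta_pos": [0, 0, 0], "dr": [0.1, 0, 0]}, {"gripper": 0, "delta_pos": [0, 0, 0], "dr": [0.1, 0, 0]}, {"gripper": 0, "delta_pos": [0, 0, 0], "dr": [0.1, 0, 0]}, {"gripper": 0, "delta_pos": [0, 0, 0], "dr": [0.1, 0, 0]}, {"gripper": 0, "delta_pos": [0, 0, 0], "dr": [0.1, 0, 0]}]}}

```text
t: 50.27
ee_pos: [494.6, -114.0, 75.3]
orientation: [0.451, 1.522, -0.455]
ft_force: [-4.1, -14.4, 4.9]
width: 14.0
```

```bash
python3 - <<'E'
from h import *
state()
E
```

```text
t50.3 p [ 494.6 -114.    75.3] panel -27.3 -179.4 jawdeg 56.9 tilt 0.02,-0.16 F [ -4.1 -14.4   4.9] w 14.0 q6 -1.24
```

{"fn": "apply_moves", "kwargs": {"increments": [{"gripper": 0, "delta_pos": [0, 0, -0.25], "dr": [0, 0, 0]}, {"gripper": 0, "delta_pos": [0, 0, 0], "dr": [0.1, 0, 0]}, {"gripper": 0, "delta_pos": [0, 0, 0], "dr": [0.1, 0, 0]}, {"gripper": 0, "delta_pos": [0, 0, 0], "dr": [0.1, 0, 0]}, {"gripper": 0, "delta_pos": [0, 0, 0], "dr": [0.1, 0, 0]}]}}

```text
t: 50.68
ee_pos: [493.6, -114.7, 75.4]
orientation: [0.759, 1.428, -0.765]
ft_force: [-2.5, -27.0, 0.7]
width: 13.8
```

{"fn": "apply_moves", "kwargs": {"increments": [{"gripper": 0, "delta_pos": [0, 0, 0], "dr": [0.1, 0, 0]}, {"gripper": 0, "delta_pos": [0, 0, 0], "dr": [0.1, 0, 0]}, {"gripper": 0, "delta_pos": [0, 0, 0], "dr": [0.1, 0, 0]}, {"gripper": 0, "delta_pos": [0, 0, 0], "dr": [0.1, 0, 0]}, {"gripper": 0, "delta_pos": [0, 0, 0], "dr": [0.1, 0, 0]}]}}

```text
t: 51.1
ee_pos: [492.1, -115.0, 75.4]
orientation: [1.136, 1.248, -1.143]
ft_force: [-8.3, -30.4, 6.2]
width: 13.7
```

{"fn": "apply_moves", "kwargs": {"increments": [{"gripper": 0, "delta_pos": [0, 0, 0], "dr": [0.1, 0, 0]}, {"gripper": 0, "delta_pos": [0, 0, 0], "dr": [0.08, 0, 0]}, {"gripper": 0, "delta_pos": [0, 0, 0], "dr": [0, 0, 0]}, {"gripper": 0, "delta_pos": [0, 0, 0], "dr": [0, 0, 0]}, {"gripper": 0, "delta_pos": [0, 0, 0], "dr": [0, 0, 0]}]}}

```text
t: 51.52
ee_pos: [491.6, -114.9, 75.4]
orientation: [1.265, 1.166, -1.272]
ft_force: [-9.0, -28.5, 6.7]
width: 13.8
```

```bash
python3 - <<'E'
from h import *
state()
E
```

```text
t51.5 p [ 491.6 -114.9   75.4] panel -30.2 -180.4 jawdeg -4.7 tilt -0.05,-0.32 F [ -9.  -28.5   6.7] w 13.8 q6 -0.16
```

{"fn": "apply_moves", "kwargs": {"increments": [{"gripper": 40, "delta_pos": [0, 0, 0], "dr": [0, 0, 0]}, {"gripper": 40, "delta_pos": [0, 0, 0], "dr": [0, 0, 0]}, {"gripper": 40, "delta_pos": [0, 0, 0], "dr": [0, 0, 0]}, {"gripper": 40, "delta_pos": [-0.5, 0, 0], "dr": [0, 0, 0]}, {"gripper": 40, "delta_pos": [-2, 0, 0], "dr": [0, 0, 0]}]}}

```text
t: 51.93
ee_pos: [490.6, -110.0, 98.0]
orientation: [1.27, 1.173, -1.274]
ft_force: [-0.1, -0.6, -0.7]
width: 35.0
```

{"fn": "apply_moves", "kwargs": {"increments": [{"gripper": 40, "delta_pos": [-3, 0, 0], "dr": [0, 0, 0]}, {"gripper": 40, "delta_pos": [-3, 0, 0], "dr": [0, 0, 0]}, {"gripper": 40, "delta_pos": [-2, -3, 2], "dr": [0, 0, 0]}, {"gripper": 40, "delta_pos": [0, -3, 3], "dr": [0, 0, 0]}, {"gripper": 40, "delta_pos": [0, -3, 3], "dr": [0, 0, 0]}]}}

```text
t: 52.35
ee_pos: [397.3, -182.1, 181.4]
orientation: [1.269, 1.166, -1.267]
ft_force: [-0.2, -0.6, -1.0]
width: 35.0
```

{"fn": "apply_moves", "kwargs": {"increments": [{"gripper": 40, "delta_pos": [0, -2, 3.5], "dr": [0, 0, 0]}, {"gripper": 40, "delta_pos": [0, -2, 3.5], "dr": [0, 0, 0]}, {"gripper": 40, "delta_pos": [0, 0, 3], "dr": [0, 0, 0]}, {"gripper": 40, "delta_pos": [0, 0, 0], "dr": [0, 0, 0]}, {"gripper": 40, "delta_pos": [0, 0, 0], "dr": [0, 0, 0]}]}}

```text
t: 52.77
ee_pos: [348.7, -279.2, 180.1]
orientation: [1.273, 1.166, -1.273]
ft_force: [-0.8, -0.5, 0.4]
width: 34.8
```

```bash
python3 - <<'E'
from h import *
state()
for n in("top","scene"):
    d=snap(n)
    W=cloud(d)
    for b in blobs(W,88,97,(440,530,-170,-80)): print(n,"handle",b,(b[1]-O)@ex,(b[1]-O)@ey)
    p=W.reshape(-1,3);p=p[np.isfinite(p[:,0])];c=p[:,:2]-O;X=c@ex;Y=c@ey
    q=(p[:,2]>76)&(p[:,2]<88)&(X>2)&(X<60)&(Y>-205)&(Y<-145);print("tab",q.sum(),np.percentile(X[q],[5,95]))
    for b in blobs(W,75,81.5,(470,600,-40,200),20): print("rail",b, (b[1]-O)@ex,(b[1]-O)@ey)
    m=(p[:,2]>75)&(p[:,2]<82)&(abs(X)<15)&(Y>-80)&(Y<100);print("nose +y edge",Y[m].max() if m.any() else None)
    c=d["img"][140:250,180:335] if n=="top" else d["img"][130:260,180:360]
    cv2.imwrite(f"pics/f_{n}.png",cv2.cvtColor(cv2.resize(c,None,fx=4,fy=4,interpolation=cv2.INTER_CUBIC),cv2.COLOR_RGB2BGR))
E
```

```text
t52.8 p [ 348.7 -279.2  180.1] panel -160.8 -354.7 jawdeg -5.0 tilt 0.04,-0.01 F [-0.8 -0.5  0.4] w 34.8 q6 -0.62
top handle (91, array([ 491.7, -111.7]), array([47.1, 13.8]), 85.7, 93.1) -30.35156591388204 -177.26125478111473
tab 38 [25.7681086  36.48892592]
rail (721, array([533.9,  45.3]), array([153.3,  45.5]), 85.5, 78.9) 0.37603392096398125 -17.61898403683608
nose +y edge 59.00359163861691
scene handle (75, array([ 493. , -109.1]), array([18. , 48.8]), 2.1, 92.4) -29.243130906618692 -174.57399375273042
tab 43 [26.7874085  39.00443093]
rail (638, array([534.8,  44. ]), array([159.9,  48.6]), 85.2, 78.3) 1.3677523326014513 -18.850444386185256
nose +y edge 60.559205993467316
```

View pics/f_top.png

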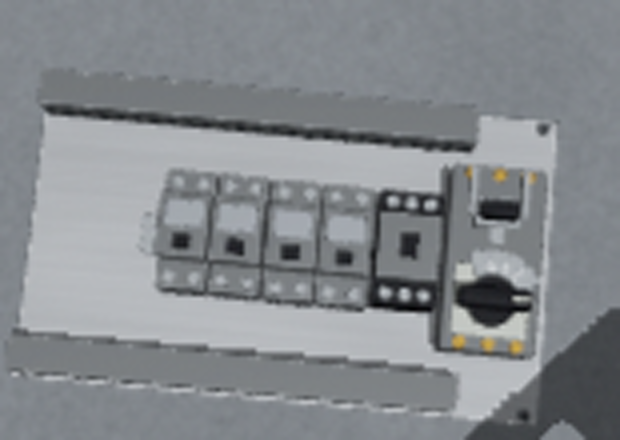

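The final top view shows four modules side by side at crop (180–345, 240), the bar along the rail with its white mark to the right at (495,297), and the tab drawn back at (498,210).

```bash
python3 -c "
from workcell import ctrl
print(ctrl.close_job())"
```

```text
the job is handed in; nothing more can be done
None
```

I finished the job and handed it in at about t = 53 s; the controller gives no verdict.

**What I did:** I turned the isolator off, pinched the lock tab home, and slid four modules onto the rail one at a time into places 1 to 4. I then drew the tab back and turned the isolator on again.

**Last checks, in panel axes:**

| Check | Reading |
|---|---|
| Handle | Along panel y, same pose as at the start (ON) |
| Tab | Middle at about x = +31 mm, as at the start; it travelled about 18 mm and met its stop |
| Module tops | 78.3 to 78.9 mm above the bench, 78 expected |
| Module spacing | Outer edge moved out about 38 mm with each of modules 3 and 4 |
| Gripper | Clear of everything |

**Disagreements and limits:**
- The two cameras differ by 1 to 3 mm throughout.
- The click of modules 1, 2 and 4 showed as the push force changing sign. For module 3 it did not show clearly, so I judged it by position only.
- When I turned the handle on, my grip was about 3 mm off its axis, giving roughly 30 N of side force. That is below the limits.
- I kept clear of the loose tools and fittings but did not measure them again at the end.

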